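# Clamp a sample tube carrier in the code reader

### The job

Cock the reader's sprung clamp arm: push its handle back gently until the latch catches it, without ramming it against the end stop, and leave it held open by the latch. Then stand the tube carrier (the round puck with the capped tube) upright in the vee-shaped nest and let go of it. Finally press the trigger button gently so that the clamp arm swings back and holds the carrier fully home in the vee; leave the rack, the jar and the empty carrier alone.

Things in the scene. Friction and masses are not known exactly. Their poses are not given: they have to be found in the camera images.
- fixture: Clamp station fixed to the bench: base plate 270 x 225 mm, top 12 mm above the table (local x -165 to +105, y -35 to +190 mm). Origin at table height on the clamp arm's upright hinge axis, z up. Local +x side: vee nest, then a white reader box (top 44 mm up, face 62 mm from the hinge). The dark latch carriage with a ramped steel tooth (sear) is bolted at a different angle on every station.
- clamp (a joint): Angle q (rad) of the sprung clamp arm: 0 = rest, a steel bar along the fixture's local +y; cocking swings it to local -x (bar direction (-sin q, cos q)). Bar 14 mm wide, 20 to 36 mm above the table, 161 mm long. A damped spring drives it to 0. Caught somewhere from 0.46 to 0.86; the bumper meets its stop 0.02 rad past the catch. Caught, it stays. With the carrier clamped: 0.2.
- handle (a point): On the axis, 64 mm above the table, of the black upright post on the clamp arm: 16 mm diameter, 128 mm from the hinge axis, 36 to 92 mm above the table; push it from the side or grip it. The push needed is about 2 N at rest, 6 N near the latch with a bump to about 11 N as the sear goes down; then, on the bumper, it rises past 13 N to 19 N, then a hard stop, never to be rammed.
- nest (a point): Point on the base plate (12 mm above the table) where the carrier's underside centre lies when fully home in the vee. The vee: two grey upright walls at 90 degrees, open towards the fixture's local -x, tops 42 mm above the table, mouth about 50 mm wide. A carrier set down up to 12 mm short of home (towards local -x) is pushed home by the arm. Axes as the fixture's.
- carrier_mid (a point): Middle of the tube carrier, on its axis, 47.5 mm above its underside (total height 95 mm): grey round puck 44 mm diameter, 26 mm high, with an upright glass tube 16 mm diameter and at the top a cap 19 mm diameter from 75 to 95 mm above the underside. About 110 g. z along the tube, upwards. Starts standing on the bench.
- trigger_top (a point): Centre of the top face of the trigger button, a steel round button 28 mm diameter in a black housing on the fixture, its top 55 mm above the table, at local x -113, y +159 mm from the hinge, at local x -113, y +159 mm from the hinge, clear of the handle's sweep. Pressed straight down.
- trigger (a joint): How far the trigger is pressed (m): 0 = up, 0.014 = fully down. Linked to the sear: the caught arm is released after 6 to 7 mm. Takes 2 to 6 N; springs back. (It also dips while the arm passes over the sear.)
- tube_rack: Bystander: blue tube rack, 202 x 106 mm, with capped tubes, 95 mm high; origin under its centre.
- empty_carrier: Bystander: empty grey puck 44 mm diameter, 34 mm high, no tube; origin under its centre.
- jar: Bystander: closed jar 60 mm diameter, 75 mm high; origin under its centre.
- bumper: Small black rubber bumper, 14 mm diameter, on the back (local -x side) of the clamp arm, 100 mm from the hinge, 28 mm above the table, standing 16 mm out of the bar. Just past the catch it meets the stop block on the latch carriage and gives 6 mm at 2.5 N per mm, then is solid. It stands up to 22 N. Origin on the arm's hinge axis; axes as the arm's.

How it is judged:
By the outcome, as a careful person would: the job done as asked, in the order asked, and still so for the second after the job is handed in, with the robot touching nothing.
It also fails if it takes over 72 s, if anything falls off the work surface, if the arm or the gripper's body presses on something with over 40 N, if the wrist force passes 120 N, or if a joint passes its speed limit or range.

### The arm

A 7-joint arm with a two-finger parallel gripper is mounted at the origin on the work surface. World frame = base frame: x ahead of the robot, y to its left, z up, the work surface at z = 0. Lengths are in m, angles in rad, forces in N, time in s.
With the tool pointing down it reaches from about 0.425 to 1.025 m from the base axis. Payload 9.4 kg.
Tool frame: the origin (TCP) lies midway between the tips of the shut fingers; the grasp point (between the pads) lies 19 mm behind it; z points along the fingers, y is the direction in which the jaws open and shut (so a half turn about z gives the same grasp; the last joint's range is limited). The gripper opens to 93 mm and grips with 3 to 60 N. Pads are 15 mm wide; open, the fingers measure 128 mm over their backs; the gripper's body (75 mm by 188 mm) begins 65 mm behind the grasp point.
Start: joints at [1.032, 0.599, -0.003, 1.599, 0.002, 0.943, -0.08], TCP at [0.323, -0.649, 0.219] pointing down, gripper open.
Joint ranges: [-2.57, 2.57], [-0.35, 1.97], [-1.29, 1.29], [0.11, 2.56], [-1.05, 4.19], [0.11, 1.86], [-2.63, 2.63]. Speed limits (rad/s): [2.22, 2.22, 3.01, 3.01, 3.14, 3.14, 3.14].

### API

Orientations are given as a rotation vector (axis times angle).
In Python, from bench import * gives the robot as it stands.
- The arm moves only by the tool servo_tool, never from a script. Its argument "moves" is a list of rows, each a list of 7 numbers: the shift along the world's x, y, z in mm, then the turn, a rotation vector about the world's x, y, z in degrees, then the closure, from -1 (fully open) to 1 (shut). In form: [[tx, ty, tz, wx, wy, wz, claw], ...]. A call has exactly 10 rows; each row is the pose to reach, as a shift and turn from the pose commanded when the call began; what a row does not reach only later rows make up. A row lasts 1/12 s, in which the tool goes at most 41.7 mm and 7.16 degrees, less where a joint would pass 70% of its speed; a pose out of reach is approached as far as the arm can. A call with a gripper value outside its range is refused whole. The fingers move at their own pace and stop on an object; "squeeze" is the grip in N (left out, the last holds). Time passes only in rows, so rows that repeat a pose let the fingers close, or fill a call up. It gives the time, the measured TCP pose, the force and the opening at its end, in the units of the state.
- get_state(): the state, without advancing time (a new reading comes with each control period).
- grab_frame(name): name is "scene" or "top"; returns a dict with "color" (480x640x3 uint8, red, green, blue), "intrinsics" (3x3 intrinsics, pixels), "distortion" ([k1, k2, p1, p2, k3] as OpenCV has them; the pictures are not rectified), "origin" and "rotation" of the camera in the world. Camera axes: x right, y up, looking along -z (the intrinsics and any distortion apply to the point x, -y, -z); pixel columns grow to the right and rows downward; lengths in m; the calibration is good to about 2 mm. A picture is of the moment at which its call begins. There is no depth.
- finish_job(): hands the job in, once; it reports no verdict.
The state is a dict: "time_s": time; "qpos": joint angles; "joint_vel": joint speeds; "tau": joint torques, N m; "eef_pos": TCP position; "tool_rot": TCP orientation; "ft_force": force on the tool from outside, world axes, zero at the start; "wrist_torque": the same for the moment, N m; "opening": opening from 0.0 (shut) to 1.0 (fully open).
Only numpy, scipy, OpenCV 4.12 (cv2) and the standard library are available. Lean on these libraries where they do the work, as an engineer would, in place of code of your own. Each camera call takes 0.05 s, during which the arm holds its last target.

## Working session

There is one attempt and no reset: what is moved stays moved. The work goes in short steps, Python scripts to look and compute and a tool call to move; the robot and the scene stay as the last step left them, time stands still between calls to the robot, and variables do not carry over. Pictures are saved under pics/ and viewed, and the job is handed in when it is done.

Besides the shell and the picture viewer there is one more tool, called after "Emit:" by a JSON object that holds its "op" and its "data". servo_tool: Moves the arm, as the interface text tells. Its arguments: {"type":"object","properties":{"moves":{"type":"array"},"squeeze":{"type":"number"}},"required":["moves"]}

```bash
mkdir -p pics; ls
python3 - <<'E'
from bench import *
import cv2,json
s=get_state();print(s)
for n in("scene","top"):
    f=grab_frame(n);cv2.imwrite(f"pics/{n}0.png",f["color"][:,:,::-1])
    print(n,f["intrinsics"],f["distortion"],f["origin"],f["rotation"])
E
```

```text
pics
{'time_s': 0.0, 'qpos': array([ 1.03228496,  0.60010039, -0.00254708,  1.6001124 ,  0.0018341 ,
        0.94291032, -0.07981626]), 'joint_vel': array([ 5.86967182e-04, -6.75561178e-04,  2.19706354e-03, -5.11986404e-04,
       -2.04556967e-03,  7.61941539e-04, -2.75304355e-06]), 'tau': array([ 1.96852532e-03, -7.65055990e+01,  1.49783693e+00, -2.52343225e+01,
       -5.24519139e-02,  1.65719935e-02,  1.87407991e-04]), 'eef_pos': array([ 0.3228014 , -0.64863301,  0.21778404]), 'tool_rot': array([-3.05678645e+00, -7.18752697e-01,  7.99796139e-04]), 'ft_force': array([-0.70507958,  0.56208694,  0.61560384]), 'wrist_torque': array([-0.07772701,  0.00956271,  0.01381715]), 'opening': 1.0033872956577483}
scene [[469.03035533   0.         328.46731089]
 [  0.         469.03035533 245.42110033]
 [  0.           0.           1.        ]] [-0.0847021  0.         0.         0.         0.       ] [1.17165801 0.46620562 0.91962053] [0.41808794 0.8072392  2.03180328]
top [[535.86783161   0.         320.42753316]
 [  0.         535.86783161 233.32863574]
 [  0.           0.           1.        ]] [0.02617046 0.         0.         0.         0.        ] [0.30847029 0.01511283 1.20694226] [ 0.16481116 -0.15096093 -1.52077005]
```

View pics/scene0.png

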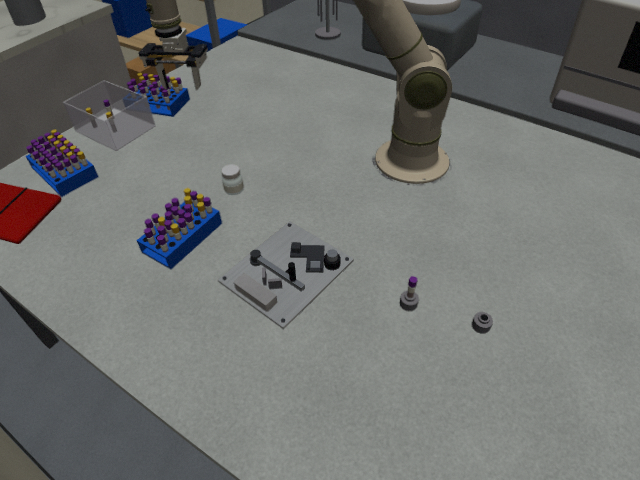

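View pics/top0.png

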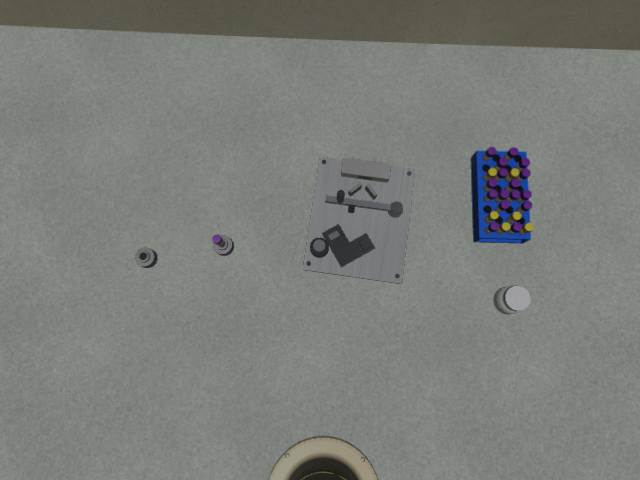

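The top view shows the fixture near (358,220), the capped carrier near (222,245), the empty carrier at (145,258), the rack at (500,197) and the jar at (515,298). I'll enlarge both views.

```bash
cat > h.py <<'E'
import numpy as np,cv2
from scipy.spatial.transform import Rotation as R
from bench import *
def cam(f):
    K=np.array(f["intrinsics"]);d=np.array(f["distortion"]);o=np.array(f["origin"]);M=np.array(f["rotation"])
    M=R.from_rotvec(M).as_matrix() if M.size==3 else M
    return K,d,o,M
def ray(f,uv):
    K,d,o,M=cam(f);p=cv2.undistortPoints(np.array([[uv]],float),K,d)[0,0]
    return o,M@np.array([p[0],-p[1],-1])
def atz(f,uv,z):
    o,r=ray(f,uv);return o+r*(z-o[2])/r[2]
def proj(f,P):
    K,d,o,M=cam(f);c=(np.atleast_2d(P)-o)@M;c=c*[1,-1,-1]
    return cv2.projectPoints(c.reshape(-1,1,3),np.zeros(3),np.zeros(3),K,d)[0][:,0]
def crop(f,name,x0,y0,w,h,s):
    im=cv2.resize(f["color"][y0:y0+h,x0:x0+w,::-1],None,fx=s,fy=s,interpolation=cv2.INTER_CUBIC);cv2.imwrite(f"pics/{name}.png",im)
E
python3 - <<'E'
from h import *
t=grab_frame("top");crop(t,"topz",290,145,135,150,4);crop(t,"topc",130,215,120,60,6)
s=grab_frame("scene");crop(s,"scz",210,215,150,115,5)
crop(s,"scc",380,260,130,80,6)
E
```

```text
(no output)
```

View pics/topz.png

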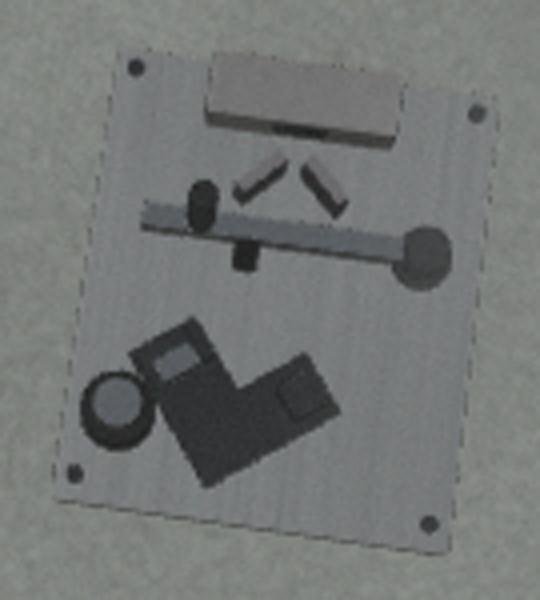

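View pics/scz.png

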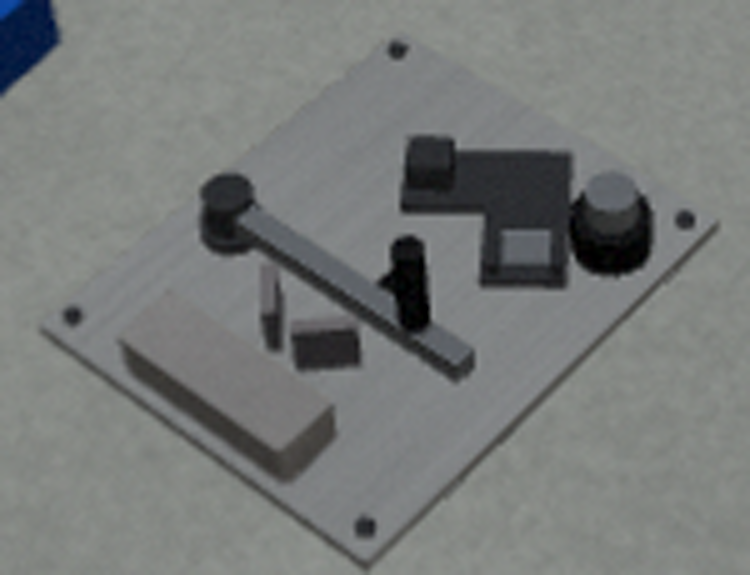

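View pics/topc.png

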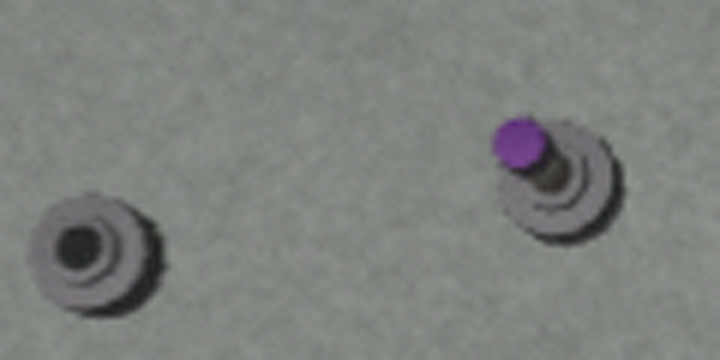

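View pics/scc.png

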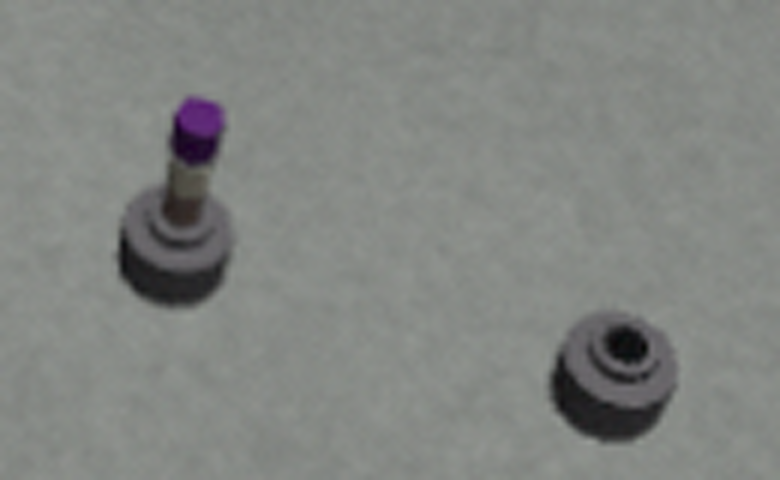

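Both views agree: hinge pivot at crop (421,257) top, arm at rest toward the trigger side, latch carriage with ramp and stop block on the -x side. Next I'll fit the poses.

```bash
cat > fit.py <<'E'
from h import *
from scipy.optimize import least_squares
t=grab_frame("top");s=grab_frame("scene")
def up(c,s,o): return (np.array(c,float)+.5)/s-.5+np.array(o)
L=np.array([[105,190],[105,-35],[-165,-35],[-165,190]])/1000
tc=up([(118,47),(500,95),(450,553),(55,500)],4,(290,145))
sc=up([(367,565),(42,328),(398,36),(718,224)],5,(210,215))
def loc(p,l,z):
    c,sn=np.cos(p[2]),np.sin(p[2]);l=np.atleast_2d(l)
    return np.c_[p[0]+c*l[:,0]-sn*l[:,1],p[1]+sn*l[:,0]+c*l[:,1],np.full(len(l),z)]
W=lambda f,uv,z:np.array([atz(f,u,z) for u in uv])
Wt,Ws=W(t,tc,.012),W(s,sc,.012)
for nm,ws in (("top",[Wt]),("sc",[Ws]),("both",[Wt,Ws])):
    r=least_squares(lambda p:np.concatenate([(loc(p,L,.012)-w)[:,:2].ravel() for w in ws])*1000,[.6,0,0])
    print(nm,r.x,np.round(r.fun,1))
p=r.x
print("pivot top(z~.045?)",atz(t,up((421,257),4,(290,145)),.04), atz(s,up((228,188),5,(210,215)),.04))
print("handle top z92 top",atz(t,up((203,192),4,(290,145)),.092),"sc",atz(s,up((408,246),5,(210,215)),.092),"exp",loc(p,[0,.128],.092))
print("trigger",atz(t,up((118,399),4,(290,145)),.055),atz(s,up((612,192),5,(210,215)),.055),"exp",loc(p,[-.113,.159],.055))
print("cap t",atz(t,up((520,144),6,(130,215)),.095),"s",atz(s,up((201,118),6,(380,260)),.095))
print("puck t",atz(t,up((558,180),6,(130,215)),.026),"s",atz(s,up((178,229),6,(380,260)),.026))
E
python3 fit.py
```

```text
top [ 0.61577483 -0.13698546 -0.08959148] [ 0.3  0.3  0.  -0.2 -0.2 -1.3 -0.   1.2]
sc [ 0.62242172 -0.13296    -0.09649338] [ 2.4  1.4  2.3 -2.1 -2.3 -0.7 -2.5  1.4]
both [ 0.61910012 -0.13497272 -0.093021  ] [ 4.2  1.9  3.2  1.5  3.   1.3  4.   3.7 -1.5 -0.2 -0.8 -3.8 -5.5 -3.3
 -6.5 -1.1]
pivot top(z~.045?) [ 0.61074146 -0.1332871   0.04      ] [ 0.61494975 -0.13851489  0.04      ]
handle top z92 top [ 0.6282878  -0.00875611  0.092     ] sc [ 0.63023319 -0.00853051  0.092     ] exp [[ 0.63098964 -0.00752611  0.092     ]]
trigger [0.51970233 0.03245363 0.055     ] [0.52236778 0.03421589 0.055     ] exp [[0.52135768 0.03383609 0.055     ]]
cap t [0.51525593 0.24966318 0.095     ] s [0.51973437 0.25120427 0.095     ]
puck t [0.5150543  0.24890986 0.026     ] s [0.52045843 0.25085183 0.026     ]
```

Fixture fit (mean of the two views): hinge about (0.617,-0.136), yaw about -0.091. Handle is near (0.629,-0.009), trigger near (0.521,0.033) and carrier near (0.517,0.250). The cameras differ by 2-5 mm, so I'll check them against the gripper once it is near. Moving over with the fingers shut.

Emit:
{"op": "servo_tool", "data": {"moves": [[17,32,0,0,0,-2,1],[34,64,0,0,0,-4,1],[52,96,0,0,0,-6,1],[69,128,0,0,0,-8,1],[87,160,0,0,0,-10,1],[104,192,0,0,0,-12,1],[121,224,0,0,0,-14,1],[139,256,0,0,0,-16,1],[156,288,0,0,0,-18,1],[174,320,0,0,0,-20,1]], "squeeze": 20}}

```text
time_s: 1.13
eef_pos: [0.4975, -0.3275, 0.2188]
tool_rot: [3.137, 0.174, 0.0]
ft_force: [-0.0, -0.0, -0.8]
opening: 0.331
```

Emit:
{"op": "servo_tool", "data": {"moves": [[17,32,-5,0,0,-2,1],[34,64,-10,0,0,-4,1],[52,96,-15,0,0,-6,1],[69,128,-20,0,0,-8,1],[87,160,-25,0,0,-10,1],[104,192,-32,0,0,-11.7,1],[121,224,-40,0,0,-11.7,1],[139,256,-48,0,0,-11.7,1],[156,288,-56,0,0,-11.7,1],[174,320,-64,0,0,-11.7,1]]}}

```text
time_s: 1.97
eef_pos: [0.6716, -0.0073, 0.1543]
tool_rot: [3.138, -0.143, 0.0]
ft_force: [-0.4, -0.3, 0.7]
opening: 0.004
```

```bash
cat > look.py <<'E'
import sys
from h import *
n=sys.argv[1]
st=get_state();print(st["time_s"],st["eef_pos"],st["tool_rot"],st["ft_force"],st["opening"])
t=grab_frame("top");s=grab_frame("scene")
a=[int(v) for v in sys.argv[2].split(",")] if len(sys.argv)>2 else [290,145,135,150,4]
b=[int(v) for v in sys.argv[3].split(",")] if len(sys.argv)>3 else [210,195,160,135,5]
M=R.from_rotvec(st["tool_rot"]).as_matrix()
P=np.array([st["eef_pos"]+M@np.array(v) for v in ([0,0,0],[0.0075,.0175,0],[.0075,-.0175,0],[-.0075,.0175,0],[-.0075,-.0175,0])])
tp=proj(t,P);sp=proj(s,P)
print("tcp in top crop",np.round((tp-a[:2]+.5)*a[4]-.5),"\nscene crop",np.round((sp-b[:2]+.5)*b[4]-.5))
crop(t,n+"t",*a);crop(s,n+"s",*b)
E
python3 look.py a
```

```text
1.9667 [ 0.6716007  -0.00727354  0.15428977] [ 3.13829143e+00 -1.43388322e-01  1.89961699e-05] [-0.35234002 -0.29592746  0.65363288] 0.004398803575616865
tcp in top crop [[207.  77.]
 [243.  68.]
 [175.  59.]
 [239.  96.]
 [172.  87.]] 
scene crop [[344. 314.]
 [303. 306.]
 [362. 343.]
 [326. 286.]
 [385. 323.]]
```

View pics/at.png

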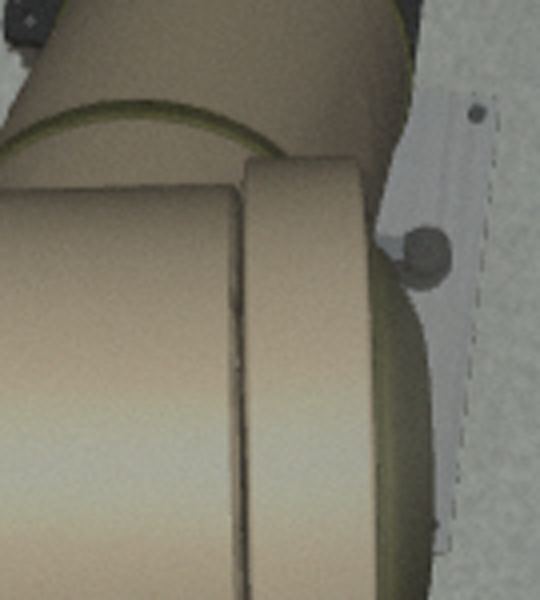

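View pics/as.png

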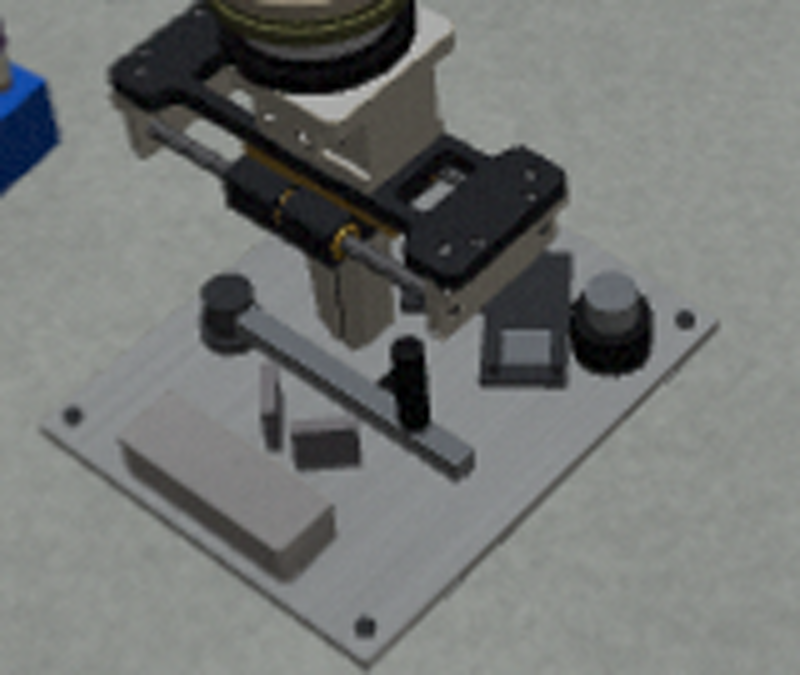

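The scene view shows the shut fingertips at about (353,350) front, slightly offset from the prediction, and the top view is occluded by the arm. I'll zoom in on the tips.

```bash
python3 look.py b 290,145,135,150,4 260,235,50,40,14; python3 -c "
from h import *
s=grab_frame('scene');st=get_state();M=R.from_rotvec(st['tool_rot']).as_matrix()
for v in ([.0135,-.0105,0],[.0135,.0105,0],[-.0135,-.0105,0],[.0135,-.0105,-.04],[.0135,0.0105,-.04]): print(v,np.round((proj(s,st['eef_pos']+M@np.array(v))-[260,235]+.5)*14-.5))"
```

```text
2.0667 [ 0.6728183  -0.00073437  0.15279889] [-3.13529953e+00  1.29536037e-01  1.07330163e-03] [-0.64854147  0.07744808 -0.15703798] 0.005385320501929447
tcp in top crop [[194.  76.]
 [230.  66.]
 [163.  58.]
 [226.  93.]
 [159.  85.]] 
scene crop [[293. 349.]
 [178. 327.]
 [344. 430.]
 [243. 270.]
 [409. 372.]]
[0.0135, -0.0105, 0] [[246. 394.]]
[0.0135, 0.0105, 0] [[147. 331.]]
[-0.0135, -0.0105, 0] [[363. 291.]]
[0.0135, -0.0105, -0.04] [[221. 219.]]
[0.0135, 0.0105, -0.04] [[120. 156.]]
```

View pics/bs.png

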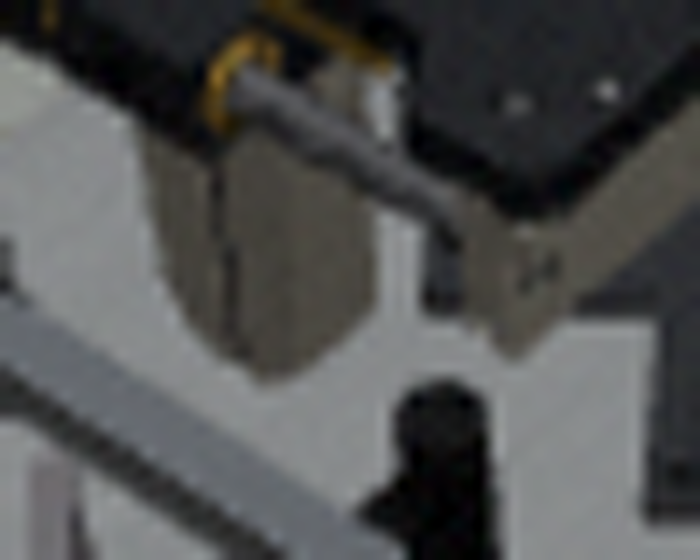

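Emit:
{"op": "servo_tool", "data": {"moves": [[0,0,-15,0,0,0,1],[0,0,-30,0,0,0,1],[0,0,-45,0,0,0,1],[0,0,-60,0,0,0,1],[0,0,-75,0,0,0,1],[0,0,-85,0,0,0,1],[0,0,-92,0,0,0,1],[0,0,-92,0,0,0,1],[0,0,-92,0,0,0,1],[0,0,-92,0,0,0,1]]}}

```text
time_s: 3.05
eef_pos: [0.6715, -0.0094, 0.0635]
tool_rot: [-3.138, 0.144, -0.002]
ft_force: [-0.3, 0.3, -0.1]
opening: 0.005
```

```bash
python3 look.py c 290,145,135,150,4 240,225,80,65,9
```

```text
3.05 [ 0.67147595 -0.00939129  0.06347009] [-3.13824403e+00  1.44328072e-01 -1.72421953e-03] [-0.32637702  0.34092238 -0.11591382] 0.0047708317959469
tcp in top crop [[205. 131.]
 [238. 123.]
 [176. 114.]
 [235. 148.]
 [172. 140.]] 
scene crop [[375. 525.]
 [306. 510.]
 [405. 576.]
 [345. 475.]
 [444. 540.]]
```

View pics/cs.png

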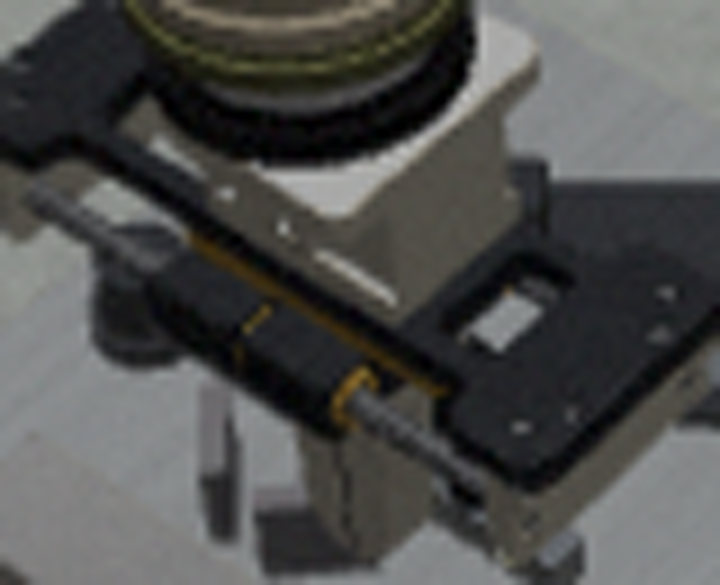

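Emit:
{"op": "servo_tool", "data": {"moves": [[-2,0.2,0,0,0,0,1],[-4,0.4,0,0,0,0,1],[-6,0.5,0,0,0,0,1],[-8,0.7,0,0,0,0,1],[-10,0.9,0,0,0,0,1],[-12,1.1,0,0,0,0,1],[-14,1.3,0,0,0,0,1],[-16,1.5,0,0,0,0,1],[-18,1.6,0,0,0,0,1],[-20,1.8,0,0,0,0,1]]}}

```text
time_s: 3.98
eef_pos: [0.6508, -0.0073, 0.0626]
tool_rot: [3.138, -0.144, -0.0]
ft_force: [-0.8, -0.3, -0.6]
opening: 0.004
```

Emit:
{"op": "servo_tool", "data": {"moves": [[-1,0,0,0,0,0,1],[-1.5,0,0,0,0,0,1],[-2,0,0,0,0,0,1],[-2.5,0,0,0,0,0,1],[-3,0,0,0,0,0,1],[-3.5,0,0,0,0,0,1],[-4,0,0,0,0,0,1],[-4.5,0,0,0,0,0,1],[-5,0,0,0,0,0,1],[-5,0,0,0,0,0,1]]}}

```text
time_s: 4.82
eef_pos: [0.6463, -0.0071, 0.0627]
tool_rot: [-3.138, 0.143, -0.001]
ft_force: [2.7, 0.8, -1.0]
opening: 0.005
```

```bash
cat > arc.py <<'E'
import numpy as np,sys
psi=-0.091;d=.018
def T(q):
    a=psi+q;return 1000*(np.array([.617,-.136])+.128*np.array([-np.sin(a),np.cos(a)])+d*np.array([np.cos(a),np.sin(a)]))
q0,q1,n=map(float,sys.argv[1:4])
qs=np.linspace(q0,q1,int(n)+1)
for k in range(0,int(n),10):
    b=T(qs[k]); print([[*np.round(T(q)-b,1).tolist(),0,0,0,round(float(np.degrees(q-qs[k])),1),1] for q in qs[k+1:k+11]],T(qs[min(k+10,int(n))]))
E
python3 arc.py 0 0.4 20; python3 -c "
from h import *"
```

```text
[[-2.5, 0.6, 0, 0, 0, 1.1, 1], [-5.1, 1.1, 0, 0, 0, 2.3, 1], [-7.6, 1.5, 0, 0, 0, 3.4, 1], [-10.2, 2.0, 0, 0, 0, 4.6, 1], [-12.7, 2.3, 0, 0, 0, 5.7, 1], [-15.3, 2.6, 0, 0, 0, 6.9, 1], [-17.8, 2.9, 0, 0, 0, 8.0, 1], [-20.4, 3.1, 0, 0, 0, 9.2, 1], [-23.0, 3.3, 0, 0, 0, 10.3, 1], [-25.6, 3.4, 0, 0, 0, 11.5, 1]] [620.9687877   -6.80151423]
[[-2.6, 0.1, 0, 0, 0, 1.1, 1], [-5.2, 0.1, 0, 0, 0, 2.3, 1], [-7.8, 0.0, 0, 0, 0, 3.4, 1], [-10.3, -0.1, 0, 0, 0, 4.6, 1], [-12.9, -0.2, 0, 0, 0, 5.7, 1], [-15.5, -0.5, 0, 0, 0, 6.9, 1], [-18.1, -0.7, 0, 0, 0, 8.0, 1], [-20.6, -1.0, 0, 0, 0, 9.2, 1], [-23.2, -1.4, 0, 0, 0, 10.3, 1], [-25.7, -1.8, 0, 0, 0, 11.5, 1]] [595.22189948  -8.5884058 ]
```

Emit:
{"op": "servo_tool", "data": {"moves": [[-2.5,0.6,0,0,0,1.1,1],[-5.1,1.1,0,0,0,2.3,1],[-7.6,1.5,0,0,0,3.4,1],[-10.2,2.0,0,0,0,4.6,1],[-12.7,2.3,0,0,0,5.7,1],[-15.3,2.6,0,0,0,6.9,1],[-17.8,2.9,0,0,0,8.0,1],[-20.4,3.1,0,0,0,9.2,1],[-23.0,3.3,0,0,0,10.3,1],[-25.6,3.4,0,0,0,11.5,1]]}}

```text
time_s: 5.65
eef_pos: [0.6203, -0.004, 0.0627]
tool_rot: [3.137, 0.175, 0.0]
ft_force: [4.7, -0.6, -1.8]
opening: 0.004
```

Emit:
{"op": "servo_tool", "data": {"moves": [[-2.6,0,0,0,0,1.1,1],[-5.2,0,0,0,0,2.3,1],[-7.8,0,0,0,0,3.4,1],[-10.3,-0.1,0,0,0,4.6,1],[-12.9,-0.2,0,0,0,5.7,1],[-15.5,-0.5,0,0,0,6.9,1],[-18.1,-0.7,0,0,0,8.0,1],[-20.6,-1.0,0,0,0,9.2,1],[-23.2,-1.4,0,0,0,10.3,1],[-25.7,-1.8,0,0,0,11.5,1]]}}

```text
time_s: 6.48
eef_pos: [0.5947, -0.0058, 0.0627]
tool_rot: [3.103, 0.488, 0.001]
ft_force: [6.0, -1.3, -2.1]
opening: 0.007
```

```bash
python3 look.py d 290,145,135,150,4 240,225,110,75,7;python3 arc.py 0.4 0.48 10;python3 arc.py 0.48 0.88 80
```

```text
6.4833 [ 0.59473899 -0.00580543  0.06267649] [3.10330672e+00 4.87872575e-01 7.33499668e-04] [ 5.9947728  -1.33878022 -2.14243876] 0.006702815226080714
tcp in top crop [[194. 265.]
 [221. 244.]
 [159. 261.]
 [228. 270.]
 [167. 286.]] 
scene crop [[435. 268.]
 [380. 274.]
 [477. 294.]
 [394. 242.]
 [490. 262.]]
[[-1.0, -0.2, 0, 0, 0, 0.5, 1], [-2.0, -0.4, 0, 0, 0, 0.9, 1], [-3.1, -0.6, 0, 0, 0, 1.4, 1], [-4.1, -0.8, 0, 0, 0, 1.8, 1], [-5.1, -1.0, 0, 0, 0, 2.3, 1], [-6.1, -1.2, 0, 0, 0, 2.8, 1], [-7.1, -1.4, 0, 0, 0, 3.2, 1], [-8.1, -1.7, 0, 0, 0, 3.7, 1], [-9.1, -1.9, 0, 0, 0, 4.1, 1], [-10.1, -2.1, 0, 0, 0, 4.6, 1]] [585.10949368 -10.73629573]
[[-0.6, -0.2, 0, 0, 0, 0.3, 1], [-1.3, -0.3, 0, 0, 0, 0.6, 1], [-1.9, -0.5, 0, 0, 0, 0.9, 1], [-2.5, -0.7, 0, 0, 0, 1.1, 1], [-3.1, -0.8, 0, 0, 0, 1.4, 1], [-3.7, -1.0, 0, 0, 0, 1.7, 1], [-4.4, -1.2, 0, 0, 0, 2.0, 1], [-5.0, -1.4, 0, 0, 0, 2.3, 1], [-5.6, -1.6, 0, 0, 0, 2.6, 1], [-6.2, -1.8, 0, 0, 0, 2.9, 1]] [578.88877263 -12.48670376]
[[-0.6, -0.2, 0, 0, 0, 0.3, 1], [-1.2, -0.4, 0, 0, 0, 0.6, 1], [-1.8, -0.6, 0, 0, 0, 0.9, 1], [-2.5, -0.8, 0, 
[... 1560 characters left out ...]
51587988 -25.75530157]
[[-0.6, -0.3, 0, 0, 0, 0.3, 1], [-1.1, -0.7, 0, 0, 0, 0.6, 1], [-1.6, -1.0, 0, 0, 0, 0.9, 1], [-2.2, -1.4, 0, 0, 0, 1.1, 1], [-2.7, -1.7, 0, 0, 0, 1.4, 1], [-3.3, -2.1, 0, 0, 0, 1.7, 1], [-3.8, -2.4, 0, 0, 0, 2.0, 1], [-4.4, -2.8, 0, 0, 0, 2.3, 1], [-4.9, -3.1, 0, 0, 0, 2.6, 1], [-5.4, -3.5, 0, 0, 0, 2.9, 1]] [544.09027902 -29.265879  ]
[[-0.5, -0.4, 0, 0, 0, 0.3, 1], [-1.1, -0.7, 0, 0, 0, 0.6, 1], [-1.6, -1.1, 0, 0, 0, 0.9, 1], [-2.1, -1.5, 0, 0, 0, 1.1, 1], [-2.6, -1.9, 0, 0, 0, 1.4, 1], [-3.2, -2.2, 0, 0, 0, 1.7, 1], [-3.7, -2.6, 0, 0, 0, 2.0, 1], [-4.2, -3.0, 0, 0, 0, 2.3, 1], [-4.7, -3.4, 0, 0, 0, 2.6, 1], [-5.2, -3.8, 0, 0, 0, 2.9, 1]] [538.84691448 -33.04323614]
```

View pics/ds.png

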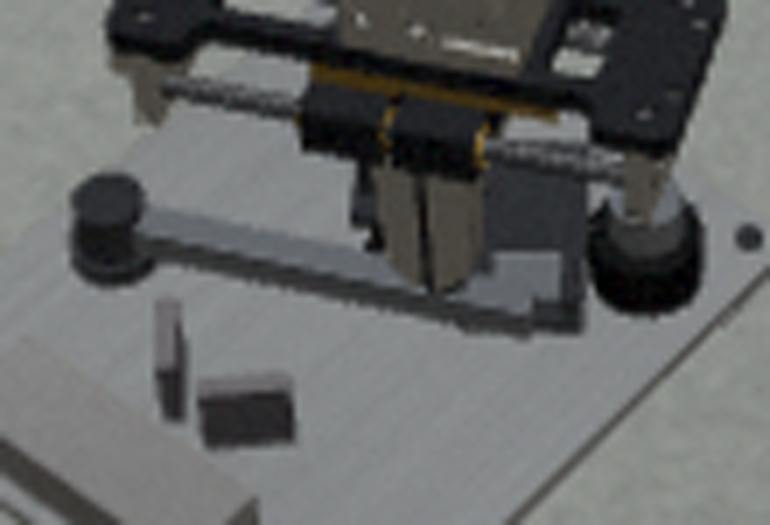

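View pics/dt.png

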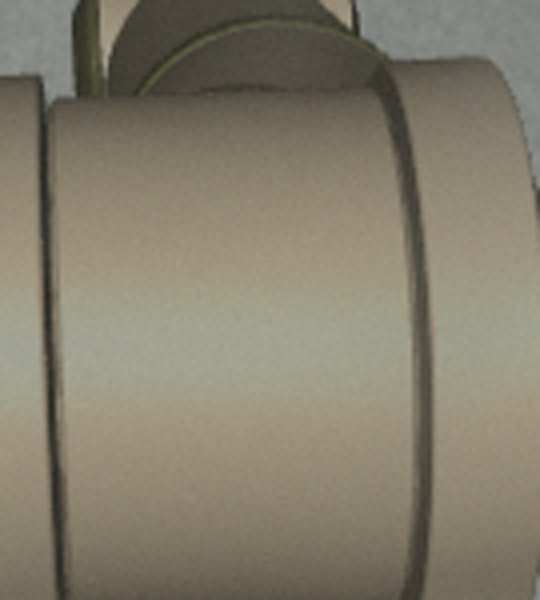

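The scene view shows the arm swinging at q≈0.4, the fingers on the post and the bar end nearing the sear. I'll continue slowly.

Emit:
{"op": "servo_tool", "data": {"moves": [[-1.0,-0.2,0,0,0,0.5,1],[-2.0,-0.4,0,0,0,0.9,1],[-3.1,-0.6,0,0,0,1.4,1],[-4.1,-0.8,0,0,0,1.8,1],[-5.1,-1.0,0,0,0,2.3,1],[-6.1,-1.2,0,0,0,2.8,1],[-7.1,-1.4,0,0,0,3.2,1],[-8.1,-1.7,0,0,0,3.7,1],[-9.1,-1.9,0,0,0,4.1,1],[-10.1,-2.1,0,0,0,4.6,1]]}}

```text
time_s: 7.42
eef_pos: [0.5851, -0.0077, 0.0627]
tool_rot: [3.082, 0.61, 0.001]
ft_force: [5.7, -0.7, -2.4]
opening: 0.002
```

Emit:
{"op": "servo_tool", "data": {"moves": [[-0.6,-0.2,0,0,0,0.3,1],[-1.3,-0.3,0,0,0,0.6,1],[-1.9,-0.5,0,0,0,0.9,1],[-2.5,-0.7,0,0,0,1.1,1],[-3.1,-0.8,0,0,0,1.4,1],[-3.7,-1.0,0,0,0,1.7,1],[-4.4,-1.2,0,0,0,2.0,1],[-5.0,-1.4,0,0,0,2.3,1],[-5.6,-1.6,0,0,0,2.6,1],[-6.2,-1.8,0,0,0,2.9,1]]}}

```text
time_s: 8.25
eef_pos: [0.5802, -0.0089, 0.0628]
tool_rot: [3.065, 0.688, 0.005]
ft_force: [9.4, 0.3, -5.0]
opening: 0.006
```

```bash
python3 look.py e 290,145,135,150,4 250,240,100,65,8
```

```text
8.25 [ 0.58020028 -0.00894719  0.06284072] [3.06527466 0.68813841 0.00513622] [ 9.37646816  0.28185205 -5.02928831] 0.006173327466143364
tcp in top crop [[198. 291.]
 [222. 267.]
 [164. 291.]
 [233. 291.]
 [174. 316.]] 
scene crop [[437. 151.]
 [376. 164.]
 [489. 176.]
 [385. 127.]
 [497. 139.]]
```

View pics/es.png

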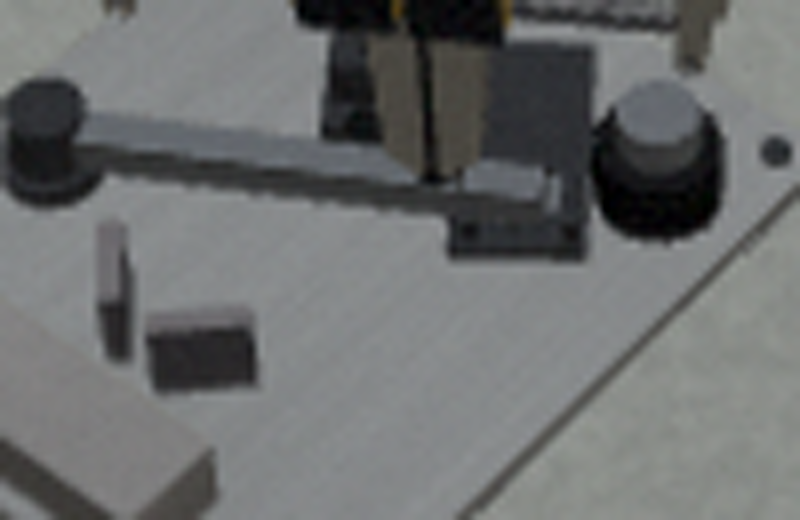

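Force is 9.4 N and the bar is riding onto the sear, so smaller steps from here.

Emit:
{"op": "servo_tool", "data": {"moves": [[-0.4,-0.1,0,0,0,0.2,1],[-0.8,-0.3,0,0,0,0.4,1],[-1.2,-0.4,0,0,0,0.6,1],[-1.6,-0.5,0,0,0,0.7,1],[-2.0,-0.6,0,0,0,0.9,1],[-2.4,-0.8,0,0,0,1.1,1],[-2.8,-0.9,0,0,0,1.3,1],[-3.2,-1.0,0,0,0,1.5,1],[-3.2,-1.0,0,0,0,1.5,1],[-3.2,-1.0,0,0,0,1.5,1]]}}

```text
time_s: 9.18
eef_pos: [0.5771, -0.0099, 0.0628]
tool_rot: [3.056, 0.728, 0.005]
ft_force: [8.7, 1.0, -6.3]
opening: 0.007
```

```bash
python3 look.py f 290,145,135,150,4 250,240,100,65,8
```

```text
9.1833 [ 0.57712777 -0.00989199  0.06283907] [3.05606937 0.7279031  0.00539909] [ 8.69675635  0.98965045 -6.29116119] 0.006772336971999483
tcp in top crop [[200. 297.]
 [223. 272.]
 [165. 297.]
 [235. 296.]
 [176. 322.]] 
scene crop [[440. 144.]
 [379. 157.]
 [493. 167.]
 [387. 121.]
 [500. 130.]]
```

View pics/fs.png

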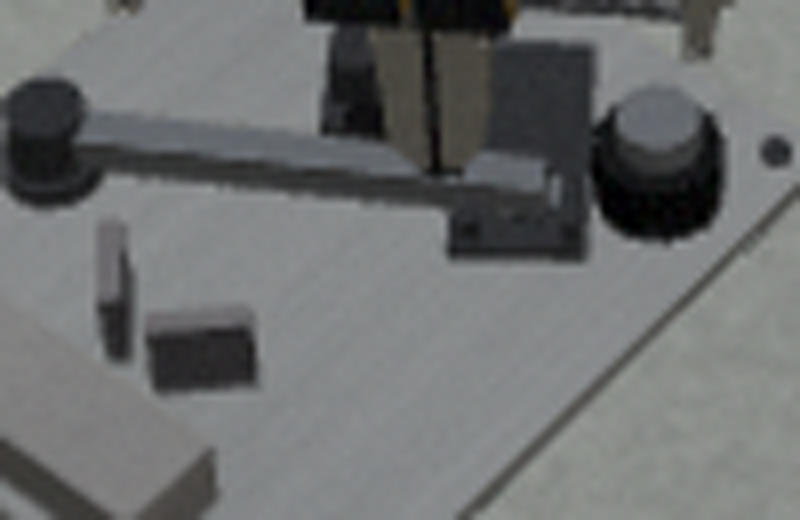

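Emit:
{"op": "servo_tool", "data": {"moves": [[-0.4,-0.1,0,0,0,0.2,1],[-0.8,-0.3,0,0,0,0.4,1],[-1.2,-0.4,0,0,0,0.6,1],[-1.6,-0.6,0,0,0,0.7,1],[-2.0,-0.7,0,0,0,0.9,1],[-2.4,-0.9,0,0,0,1.1,1],[-2.8,-1.0,0,0,0,1.3,1],[-3.2,-1.2,0,0,0,1.5,1],[-3.2,-1.2,0,0,0,1.5,1],[-3.2,-1.2,0,0,0,1.5,1]]}}

```text
time_s: 10.12
eef_pos: [0.5733, -0.0111, 0.0629]
tool_rot: [-3.046, -0.768, -0.004]
ft_force: [6.9, 0.8, -2.5]
opening: 0.002
```

Emit:
{"op": "servo_tool", "data": {"moves": [[-0.4,-0.1,0,0,0,0.2,1],[-0.8,-0.3,0,0,0,0.4,1],[-1.2,-0.4,0,0,0,0.6,1],[-1.6,-0.6,0,0,0,0.7,1],[-2.0,-0.7,0,0,0,0.9,1],[-2.4,-0.9,0,0,0,1.1,1],[-2.8,-1.0,0,0,0,1.3,1],[-3.2,-1.2,0,0,0,1.5,1],[-3.2,-1.2,0,0,0,1.5,1],[-3.2,-1.2,0,0,0,1.5,1]]}}

```text
time_s: 10.95
eef_pos: [0.5702, -0.0122, 0.0629]
tool_rot: [-3.036, -0.808, -0.004]
ft_force: [7.4, 1.0, -3.9]
opening: 0.007
```

```bash
python3 look.py g 290,145,135,150,4 250,240,100,65,8
```

```text
10.95 [ 0.57020756 -0.0122231   0.06286193] [-3.03585563 -0.80780719 -0.00401651] [ 7.42309139  0.98843274 -3.87509278] 0.006682135032633043
tcp in top crop [[204. 309.]
 [226. 283.]
 [169. 312.]
 [238. 307.]
 [182. 335.]] 
scene crop [[447. 126.]
 [388. 142.]
 [502. 147.]
 [393. 106.]
 [506. 111.]]
```

View pics/gs.png

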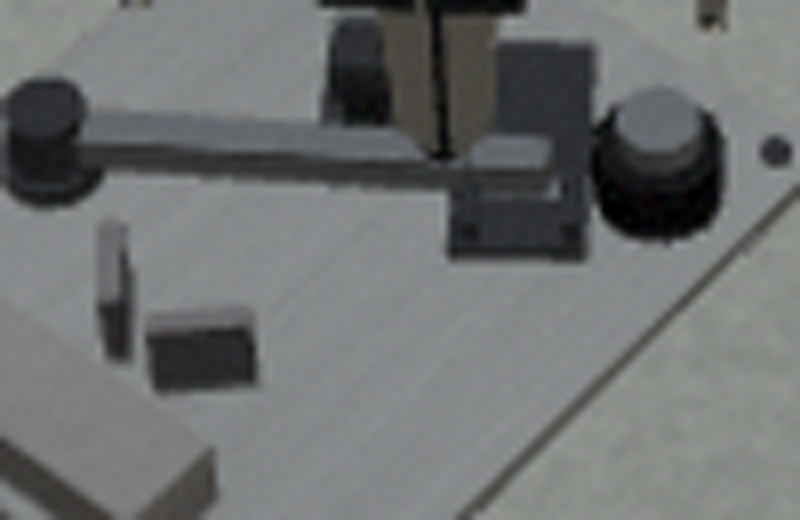

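Emit:
{"op": "servo_tool", "data": {"moves": [[-0.4,-0.2,0,0,0,0.2,1],[-0.8,-0.3,0,0,0,0.4,1],[-1.2,-0.5,0,0,0,0.6,1],[-1.6,-0.7,0,0,0,0.7,1],[-2.0,-0.8,0,0,0,0.9,1],[-2.4,-1.0,0,0,0,1.1,1],[-2.8,-1.2,0,0,0,1.3,1],[-2.8,-1.2,0,0,0,1.3,1],[-2.8,-1.2,0,0,0,1.3,1],[-2.8,-1.2,0,0,0,1.3,1]]}}

```text
time_s: 11.88
eef_pos: [0.5674, -0.0133, 0.0629]
tool_rot: [-3.026, -0.842, -0.004]
ft_force: [6.5, 0.7, -3.3]
opening: 0.002
```

```bash
python3 look.py i 290,145,135,150,4 250,240,100,65,8
```

```text
11.8833 [ 0.56743097 -0.01333643  0.06285499] [-3.02643365 -0.84221536 -0.00407557] [ 6.50592021  0.67499908 -3.30909146] 0.002285546425786161
tcp in top crop [[205. 314.]
 [227. 288.]
 [171. 317.]
 [240. 311.]
 [184. 341.]] 
scene crop [[449. 119.]
 [390. 136.]
 [505. 139.]
 [395. 100.]
 [508. 103.]]
```

View pics/is.png

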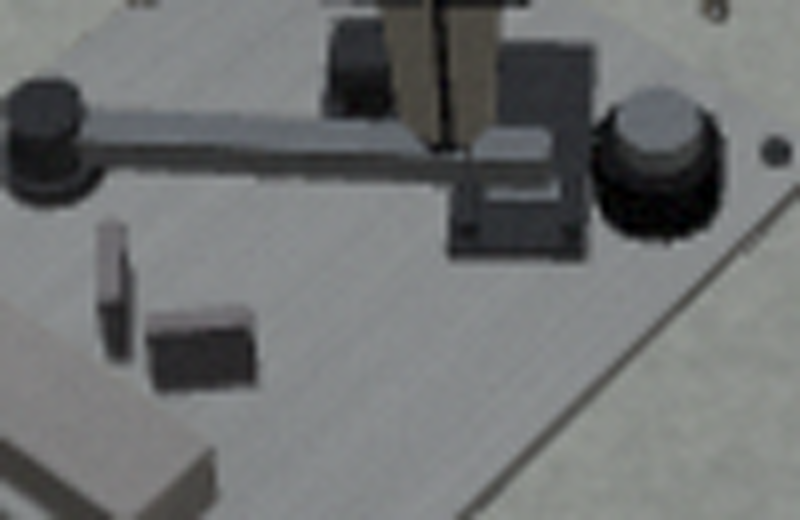

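Emit:
{"op": "servo_tool", "data": {"moves": [[-0.4,-0.2,0,0,0,0.2,1],[-0.8,-0.3,0,0,0,0.4,1],[-1.2,-0.5,0,0,0,0.6,1],[-1.6,-0.7,0,0,0,0.7,1],[-2.0,-0.9,0,0,0,0.9,1],[-2.0,-0.9,0,0,0,0.9,1],[-2.0,-0.9,0,0,0,0.9,1],[-2.0,-0.9,0,0,0,0.9,1],[-2.0,-0.9,0,0,0,0.9,1],[-2.0,-0.9,0,0,0,0.9,1]]}}

```text
time_s: 12.82
eef_pos: [0.5655, -0.0142, 0.0629]
tool_rot: [-3.02, -0.866, -0.004]
ft_force: [7.4, 1.7, -3.1]
opening: 0.005
```

```bash
python3 look.py j 290,145,135,150,4 250,240,100,65,8
```

```text
12.8167 [ 0.56546358 -0.0141501   0.06288098] [-3.01966861 -0.86603473 -0.0042254 ] [ 7.41899053  1.73074213 -3.05218819] 0.004661720751190745
tcp in top crop [[207. 318.]
 [228. 291.]
 [172. 322.]
 [241. 314.]
 [186. 345.]] 
scene crop [[451. 114.]
 [392. 132.]
 [506. 133.]
 [396.  95.]
 [509.  97.]]
```

View pics/js.png

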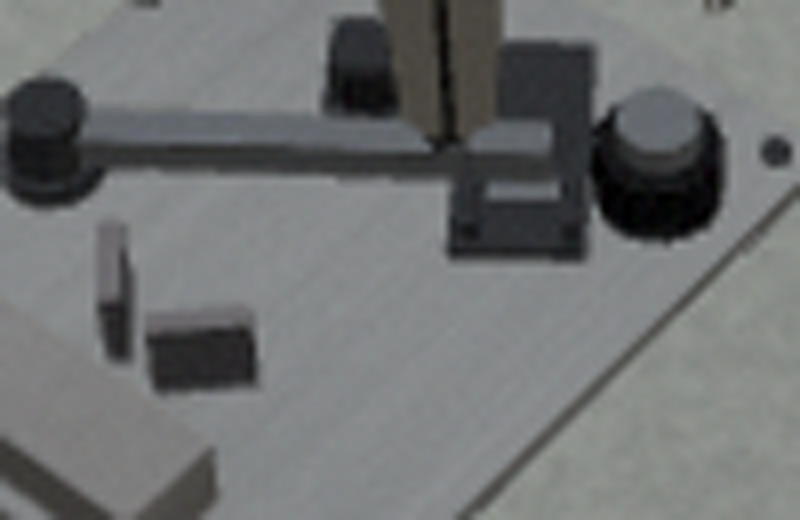

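Emit:
{"op": "servo_tool", "data": {"moves": [[-0.4,-0.2,0,0,0,0.2,1],[-0.8,-0.3,0,0,0,0.4,1],[-1.2,-0.5,0,0,0,0.6,1],[-1.6,-0.7,0,0,0,0.8,1],[-2.0,-0.9,0,0,0,1.0,1],[-2.0,-0.9,0,0,0,1.0,1],[-2.0,-0.9,0,0,0,1.0,1],[-2.0,-0.9,0,0,0,1.0,1],[-2.0,-0.9,0,0,0,1.0,1],[-2.0,-0.9,0,0,0,1.0,1]]}}

```text
time_s: 13.75
eef_pos: [0.5635, -0.015, 0.0628]
tool_rot: [-3.012, -0.892, -0.004]
ft_force: [7.0, 1.2, -2.7]
opening: 0.004
```

```bash
python3 look.py k 290,145,135,150,4 250,240,100,65,8
```

```text
13.75 [ 0.56345764 -0.01501793  0.06284694] [-3.0119625  -0.89236274 -0.00418455] [ 6.95700851  1.15404171 -2.70482008] 0.003928052585331347
tcp in top crop [[208. 321.]
 [229. 294.]
 [174. 326.]
 [243. 317.]
 [188. 349.]] 
scene crop [[452. 109.]
 [394. 127.]
 [508. 127.]
 [397.  91.]
 [510.  91.]]
```

View pics/ks.png

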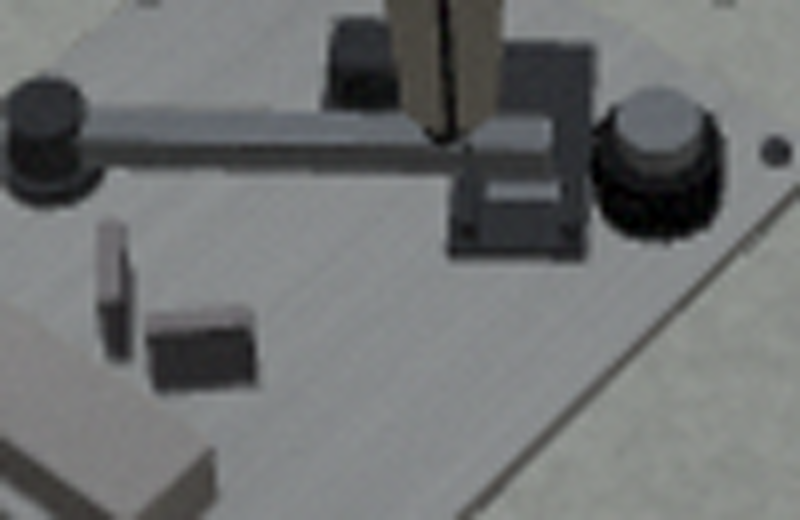

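Emit:
{"op": "servo_tool", "data": {"moves": [[-0.4,-0.2,0,0,0,0.2,1],[-0.8,-0.4,0,0,0,0.4,1],[-1.2,-0.6,0,0,0,0.6,1],[-1.6,-0.8,0,0,0,0.8,1],[-2.0,-1.0,0,0,0,1.0,1],[-2.0,-1.0,0,0,0,1.0,1],[-2.0,-1.0,0,0,0,1.0,1],[-2.0,-1.0,0,0,0,1.0,1],[-2.0,-1.0,0,0,0,1.0,1],[-2.0,-1.0,0,0,0,1.0,1]]}}

```text
time_s: 14.68
eef_pos: [0.561, -0.0162, 0.0628]
tool_rot: [-3.004, -0.919, -0.003]
ft_force: [5.5, 1.0, -1.7]
opening: 0.006
```

```bash
python3 look.py l 290,145,135,150,4 250,240,100,65,8
```

```text
14.6833 [ 0.56095339 -0.01615519  0.06284819] [-3.00405488e+00 -9.18525865e-01 -2.78831967e-03] [ 5.5037204   1.04683068 -1.73889284] 0.006106905505602513
tcp in top crop [[210. 326.]
 [230. 298.]
 [176. 331.]
 [245. 321.]
 [190. 354.]] 
scene crop [[454. 102.]
 [396. 121.]
 [510. 120.]
 [398.  85.]
 [511.  84.]]
```

View pics/ls.png

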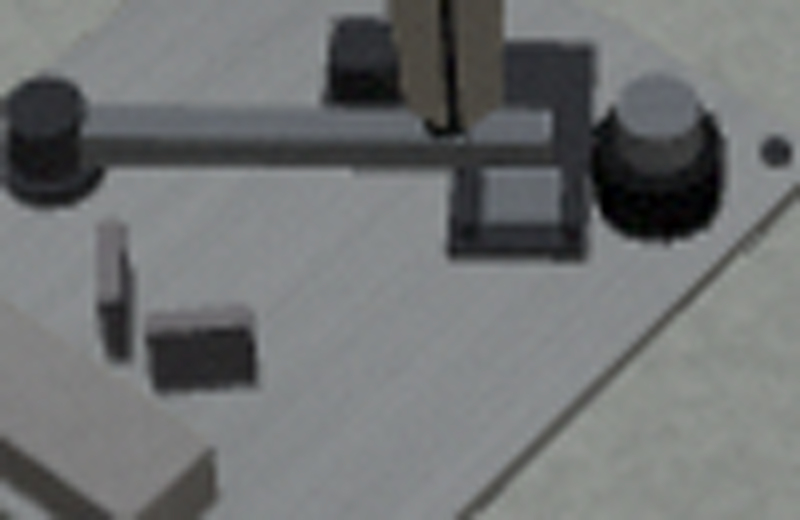

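The button has popped up (660,100) and the sear is fully raised behind the bar, so it is caught. I'll retreat slowly and check that it holds.

Emit:
{"op": "servo_tool", "data": {"moves": [[0.4,0.3,0,0,0,0,1],[0.8,0.6,0,0,0,0,1],[1.2,0.9,0,0,0,0,1],[1.6,1.2,0,0,0,0,1],[2.5,1.8,0,0,0,0,1],[3.5,2.5,0,0,0,0,1],[5,3.5,0,0,0,0,1],[7,5,0,0,0,0,1],[9,6,0,0,0,0,1],[12,8,0,0,0,0,1]]}}

```text
time_s: 15.62
eef_pos: [0.5716, -0.009, 0.0625]
tool_rot: [-3.005, -0.917, 0.002]
ft_force: [0.0, 0.6, -0.9]
opening: 0.004
```

```bash
python3 look.py m 290,145,135,150,4 250,240,100,65,8
```

```text
15.6167 [ 0.57164577 -0.00898231  0.06248547] [-3.00456992e+00 -9.17315676e-01  1.70920086e-03] [ 0.03959328  0.56829991 -0.89453411] 0.003649083094840579
tcp in top crop [[198. 307.]
 [218. 279.]
 [163. 311.]
 [232. 302.]
 [178. 334.]] 
scene crop [[453. 134.]
 [395. 154.]
 [510. 152.]
 [397. 117.]
 [510. 115.]]
```

View pics/ms.png

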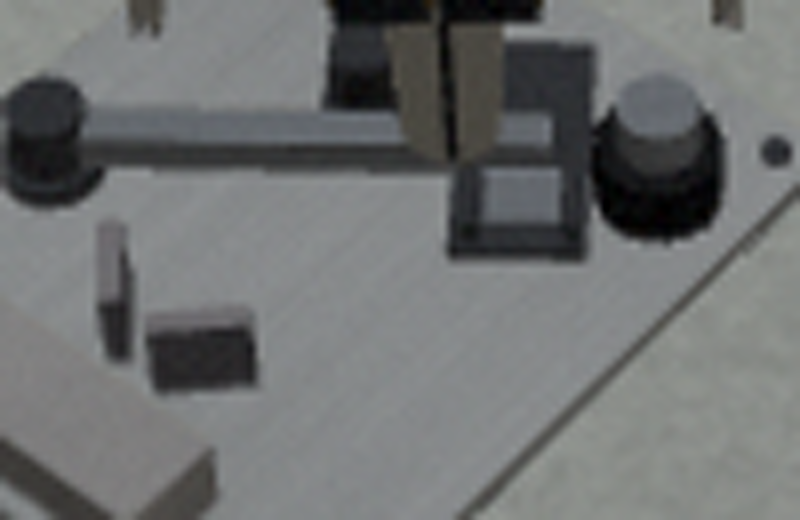

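Held at q≈0.69 with zero contact force. Raising and moving over the carrier, turning the tool so its x axis is along the fixture's.

Emit:
{"op": "servo_tool", "data": {"moves": [[1,1,35,0,0,0,1],[1,1,70,0,0,0,1],[0,3,105,0,0,-4,0.5],[-2,20,130,0,0,-8,0],[-9,52,137,0,0,-12,-0.2],[-16,85,137,0,0,-16,-0.2],[-23,118,137,0,0,-20,-0.2],[-30,151,137,0,0,-24,-0.2],[-38,184,137,0,0,-28,-0.2],[-45,217,137,0,0,-32,-0.2]]}}

```text
time_s: 16.55
eef_pos: [0.5261, 0.2094, 0.1997]
tool_rot: [3.141, 0.048, -0.001]
ft_force: [0.0, -0.6, -0.3]
opening: 0.534
```

Emit:
{"op": "servo_tool", "data": {"moves": [[-5,20,0,0,0,-4,-0.2],[-11,41,0,0,0,-7.2,-0.2],[-11,41,0,0,0,-7.2,-0.2],[-11,41,-10,0,0,-7.2,-0.2],[-11,41,-20,0,0,-7.2,-0.2],[-11,41,-30,0,0,-7.2,-0.2],[-11,41,-40,0,0,-7.2,-0.2],[-11,41,-50,0,0,-7.2,-0.2],[-11,41,-50,0,0,-7.2,-0.2],[-11,41,-50,0,0,-7.2,-0.2]]}}

```text
time_s: 17.38
eef_pos: [0.5158, 0.2483, 0.1487]
tool_rot: [3.137, -0.145, -0.002]
ft_force: [0.1, -0.2, 0.5]
opening: 0.597
```

```bash
python3 look.py n 290,145,135,150,4 360,230,100,80,8; python3 -c "
from h import *
t=grab_frame('top');crop(t,'nt2',200,200,80,70,8);s=grab_frame('scene');crop(s,'nsf',210,215,150,115,5)
cv2.imwrite('pics/nfull.png',t['color'][:,:,::-1])"
```

```text
17.3833 [0.51584388 0.24829915 0.14869011] [ 3.13724193e+00 -1.44720474e-01 -2.34493778e-03] [ 0.08238694 -0.24670916  0.45587542] 0.5968935868509622
tcp in top crop [[-311.  354.]
 [-275.  345.]
 [-343.  335.]
 [-280.  373.]
 [-348.  364.]] 
scene crop [[449. 259.]
 [380. 246.]
 [490. 306.]
 [409. 213.]
 [519. 273.]]
```

View pics/ns.png

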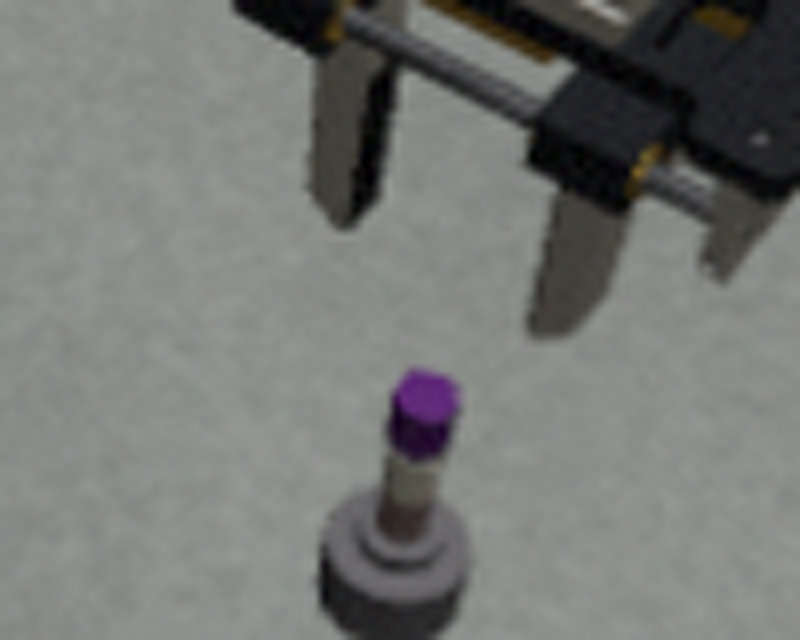

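View pics/nfull.png

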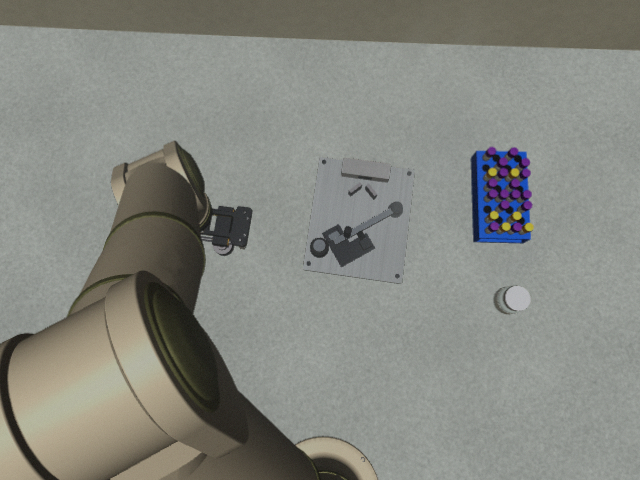

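View pics/nsf.png

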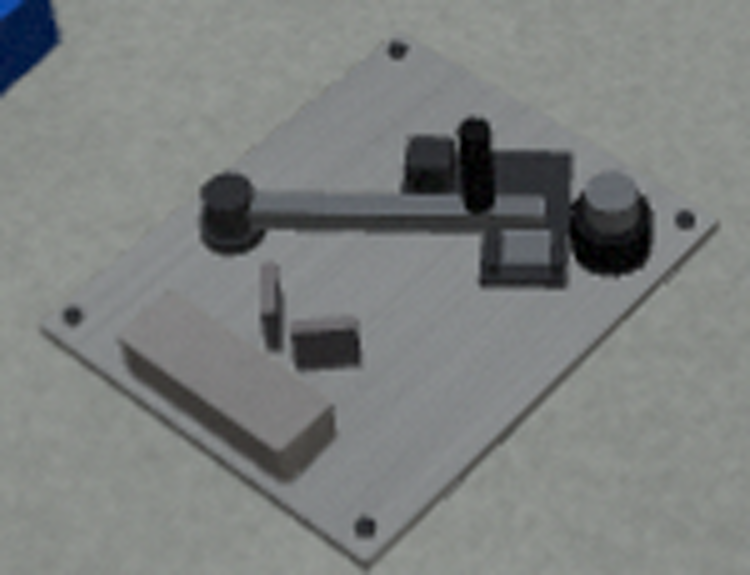

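View pics/nt.png

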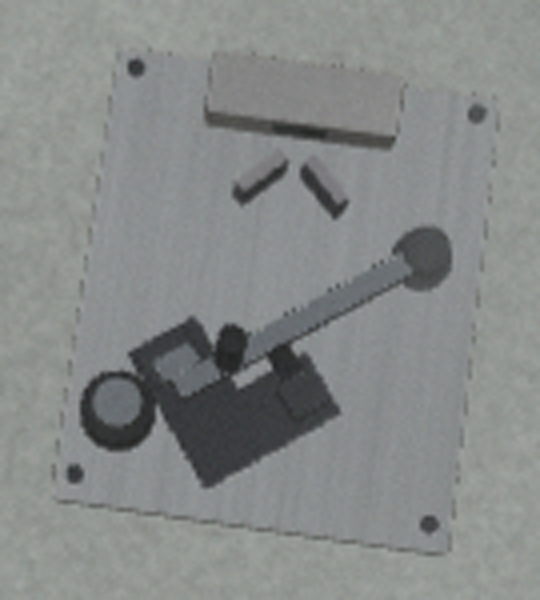

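```bash
python3 - <<'E'
from h import *
s=grab_frame("scene");st=get_state();M=R.from_rotvec(st['tool_rot']).as_matrix();print(st['eef_pos'],st['opening'])
o=st['opening']*.0465
for y in (o,o+.008,-o,-o-.008):
  for x in (.0075,.0,-.0075):
    print(round(y,3),x,np.round((proj(s,st['eef_pos']+M@np.array([x,y,0]))-[360,230]+.5)*8-.5)[0])
# nest from wall tops
t=grab_frame("top")
up=lambda c,k,o:(np.array(c,float)+.5)/k-.5+np.array(o)
print("topL",[atz(t,up(c,4,(290,145)),.042).round(4).tolist()[:2] for c in ((234,182),(282,152),(290,160),(240,193))])
print("topR",[atz(t,up(c,4,(290,145)),.042).round(4).tolist()[:2] for c in ((302,166),(312,156),(349,198),(340,208))])
E
python3 - <<'E'
import sys;sys.path.insert(0,'.')
import os;os.chdir('.')
from h import *
t=grab_frame("top");crop(t,"nz",340,178,45,30,16);s=grab_frame("scene");crop(s,"nzs",255,262,35,32,18)
E
```

```text
[0.5163254  0.24915346 0.15012772] 0.5977291707217383
0.028 0.0075 [350. 227.]
0.028 0.0 [365. 211.]
0.028 -0.0075 [380. 195.]
0.036 0.0075 [326. 214.]
0.036 0.0 [340. 198.]
0.036 -0.0075 [355. 182.]
-0.028 0.0075 [526. 323.]
-0.028 0.0 [540. 307.]
-0.028 -0.0075 [554. 290.]
-0.036 0.0075 [552. 338.]
-0.036 0.0 [566. 321.]
-0.036 -0.0075 [580. 304.]
topL [[0.6492, -0.0271], [0.668, -0.0536], [0.6635, -0.0582], [0.643, -0.0307]]
topR [[0.6603, -0.0651], [0.6664, -0.0706], [0.6427, -0.092], [0.6366, -0.0871]]
```

View pics/nz.png

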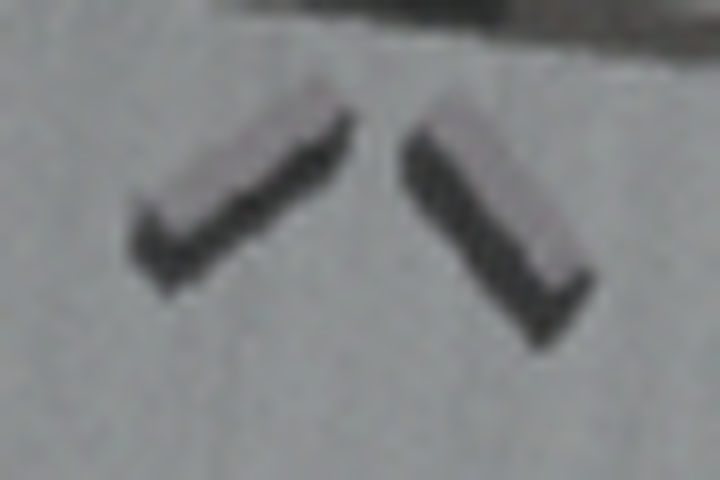

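View pics/nzs.png

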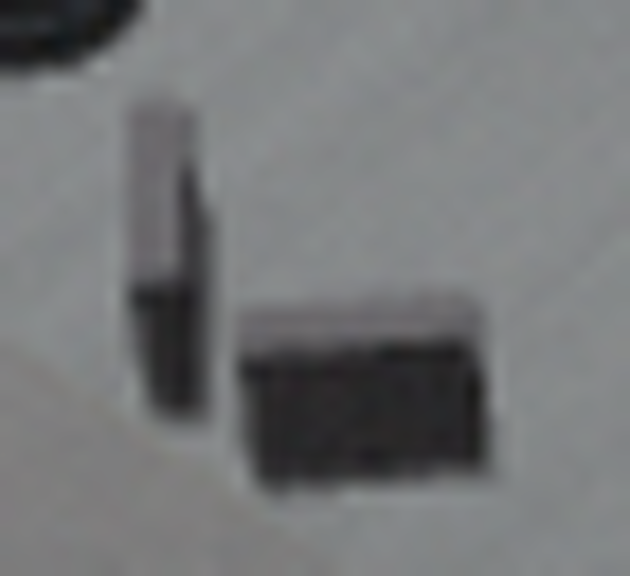

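Run:
```python
from h import *
t=grab_frame("top");s=grab_frame("scene")
def up(c,k,o):return (np.array(c,float)+.5)/k-.5+np.array(o)
def inter(f,a,b,c,d,k,o):
    P=[atz(f,up(v,k,o),.042)[:2] for v in (a,b,c,d)]
    u,w=P[1]-P[0],P[3]-P[2]
    l=np.linalg.solve(np.c_[u,-w],P[2]-P[0]);A=P[0]+l[0]*u
    u/=np.linalg.norm(u);w/=np.linalg.norm(w)
    print("angs",np.degrees(np.arctan2(u[1],u[0])),np.degrees(np.arctan2(w[1],w[0])))
    return A
for nm,A,p in (("top",inter(t,(180,225),(345,112),(550,275),(425,125),16,(340,178)),(.6158,-.1370,-.0896)),
             ("sc",inter(s,(480,293),(240,305),(196,110),(183,285),18,(255,262)),(.6224,-.1330,-.0965))):
    c,sn=np.cos(-.091),np.sin(-.091)
    N=A-.0311*np.array([c,sn]);d=N-p[:2];print(nm,"apex",A,"nest",N,"local",[c*d[0]+sn*d[1],-sn*d[0]+c*d[1]])
```

```text
angs -52.3085353741985 40.63272717446555
angs -53.221290995479315 35.48376280041711
top apex [ 0.66830613 -0.06196414] nest [ 0.63733481 -0.05913794] local [np.float64(0.014370032383726253), np.float64(0.07949685542715589)]
sc apex [ 0.67044424 -0.06291689] nest [ 0.63947292 -0.06009069] local [np.float64(0.010376683713598246), np.float64(0.07415912959658325)]
```

The nest comes out at about (0.638,-0.060), consistent with q=0.2 when clamped. The fingertip projections match the scene view within about 1.5 mm. Descending to grasp the tube.

Emit:
{"op": "servo_tool", "data": {"moves": [[2,1,-12,0,0,0,-0.2],[2,1,-26,0,0,0,-0.2],[2,1,-40,0,0,0,-0.2],[2,1,-55,0,0,0,-0.2],[2,1,-70,0,0,0,-0.2],[2,1,-85,0,0,0,-0.2],[2,1,-100,0,0,0,-0.2],[2,1,-113,0,0,0,-0.2],[2,1,-113,0,0,0,-0.2],[2,1,-113,0,0,0,-0.2]]}}

```text
time_s: 18.72
eef_pos: [0.5175, 0.2498, 0.0356]
tool_rot: [3.137, -0.143, -0.003]
ft_force: [0.8, -0.5, -0.5]
opening: 0.597
```

```bash
python3 look.py o 290,145,135,150,4 360,230,100,80,8
```

```text
18.7167 [0.5175354  0.24975649 0.03559037] [ 3.13722379e+00 -1.43488949e-01 -2.65477707e-03] [ 0.79880644 -0.54056383 -0.47917598] 0.5968013612081032
tcp in top crop [[-272.  392.]
 [-239.  383.]
 [-301.  375.]
 [-244.  410.]
 [-306.  401.]] 
scene crop [[402. 518.]
 [338. 504.]
 [440. 564.]
 [366. 472.]
 [467. 531.]]
```

View pics/os.png

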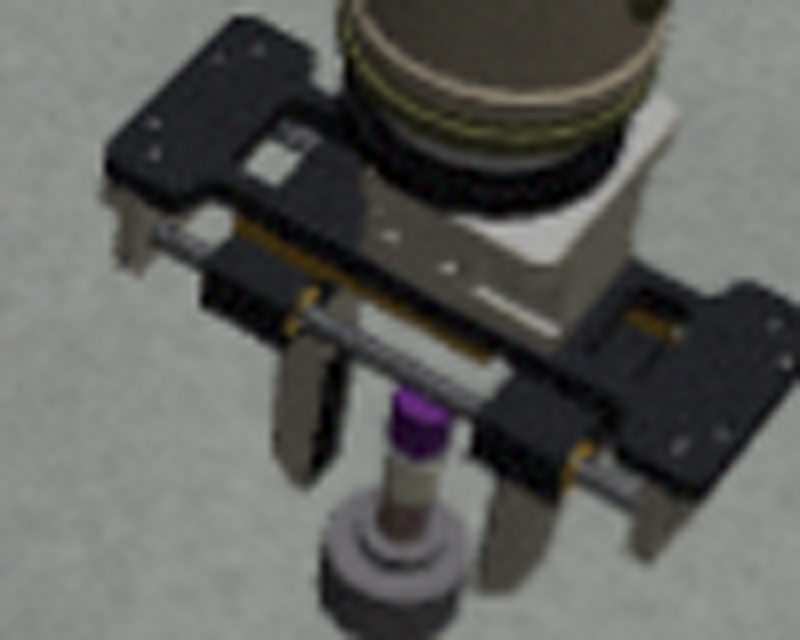

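The tube stands centred between the open fingers. Closing.

Emit:
{"op": "servo_tool", "data": {"moves": [[0,0,0,0,0,0,0.2],[0,0,0,0,0,0,0.4],[0,0,0,0,0,0,0.55],[0,0,0,0,0,0,0.6],[0,0,0,0,0,0,0.65],[0,0,0,0,0,0,0.75],[0,0,0,0,0,0,1],[0,0,0,0,0,0,1],[0,0,0,0,0,0,1],[0,0,0,0,0,0,1]], "squeeze": 15}}

```text
time_s: 19.65
eef_pos: [0.5181, 0.25, 0.0367]
tool_rot: [3.138, -0.144, 0.0]
ft_force: [0.3, -0.9, 2.4]
opening: 0.197
```

Emit:
{"op": "servo_tool", "data": {"moves": [[0,0,0,0,0,0,1],[0,0,3,0,0,0,1],[0,0,8,0,0,0,1],[0,0,16,0,0,0,1],[0,0,26,0,0,0,1],[0,0,38,0,0,0,1],[0,0,50,0,0,0,1],[0,0,60,0,0,0,1],[0,0,66,0,0,0,1],[0,0,70,0,0,0,1]]}}

```text
time_s: 20.48
eef_pos: [0.5184, 0.2502, 0.1081]
tool_rot: [-3.137, 0.144, -0.002]
ft_force: [0.5, -0.2, -2.0]
opening: 0.202
```

```bash
python3 look.py p 290,145,135,150,4 360,210,100,80,8
```

```text
20.4833 [0.51838267 0.25023465 0.10809609] [-3.13738146e+00  1.43538175e-01 -2.10795109e-03] [ 0.5299985  -0.23943746 -2.01301079] 0.20152482952473968
tcp in top crop [[-299.  365.]
 [-263.  356.]
 [-329.  347.]
 [-268.  384.]
 [-335.  375.]] 
scene crop [[433. 523.]
 [365. 510.]
 [473. 570.]
 [394. 478.]
 [501. 537.]]
```

View pics/ps.png

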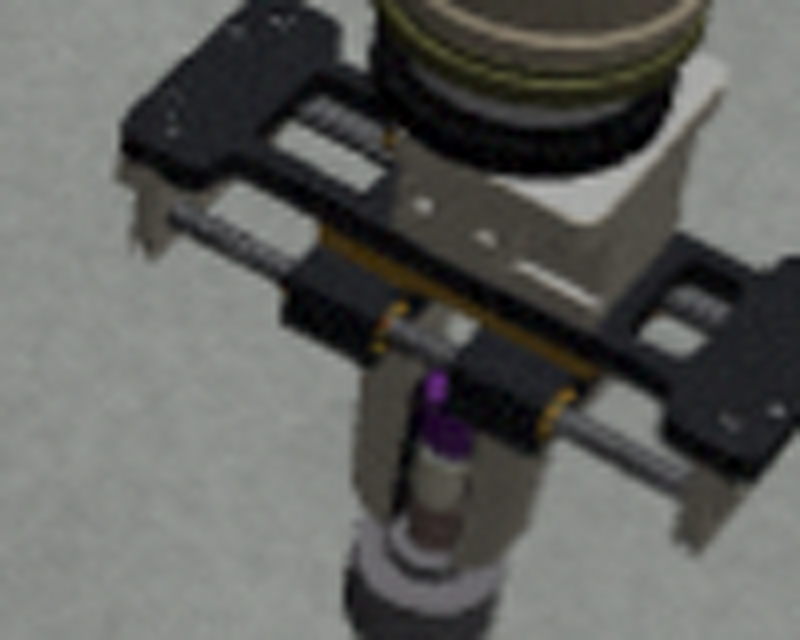

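The carrier is lifted and hanging upright; the 18.7 mm opening suggests the pads bear on the cap. Carrying it over the nest, about 6 mm short.

Emit:
{"op": "servo_tool", "data": {"moves": [[2,-5,6,0,0,0,1],[6,-15,14,0,0,0,1],[13,-33,22,0,0,0,1],[22,-56,28,0,0,0,1],[31,-81,32,0,0,0,1],[41,-108,33,0,0,0,1],[51,-135,33,0,0,0,1],[61,-162,33,0,0,0,1],[71,-189,33,0,0,0,1],[81,-216,33,0,0,0,1]]}}

```text
time_s: 21.42
eef_pos: [0.5993, 0.0312, 0.1399]
tool_rot: [3.138, -0.145, -0.001]
ft_force: [0.2, -0.0, -1.2]
opening: 0.203
```

Emit:
{"op": "servo_tool", "data": {"moves": [[9,-25,0,0,0,0,1],[17,-48,0,0,0,0,1],[23,-66,0,0,0,0,1],[28,-79,0,0,0,0,1],[31,-88,0,0,0,0,1],[33,-94,0,0,0,0,1],[33,-94,0,0,0,0,1],[33,-94,0,0,0,0,1],[33,-94,0,0,0,0,1],[33,-94,0,0,0,0,1]]}}

```text
time_s: 22.25
eef_pos: [0.6318, -0.0585, 0.1396]
tool_rot: [-3.138, 0.141, 0.001]
ft_force: [-0.0, 0.4, -1.7]
opening: 0.203
```

```bash
python3 look.py q 290,145,135,150,4 230,200,130,105,6
```

```text
22.25 [ 0.63182623 -0.05853157  0.13962958] [-3.13792347e+00  1.40718422e-01  5.01255245e-04] [-0.00753817  0.43463115 -1.74390246] 0.20308401258002126
tcp in top crop [[302. 164.]
 [338. 155.]
 [271. 146.]
 [334. 182.]
 [267. 174.]] 
scene crop [[254. 253.]
 [207. 244.]
 [274. 285.]
 [234. 221.]
 [301. 262.]]
```

View pics/qs.png

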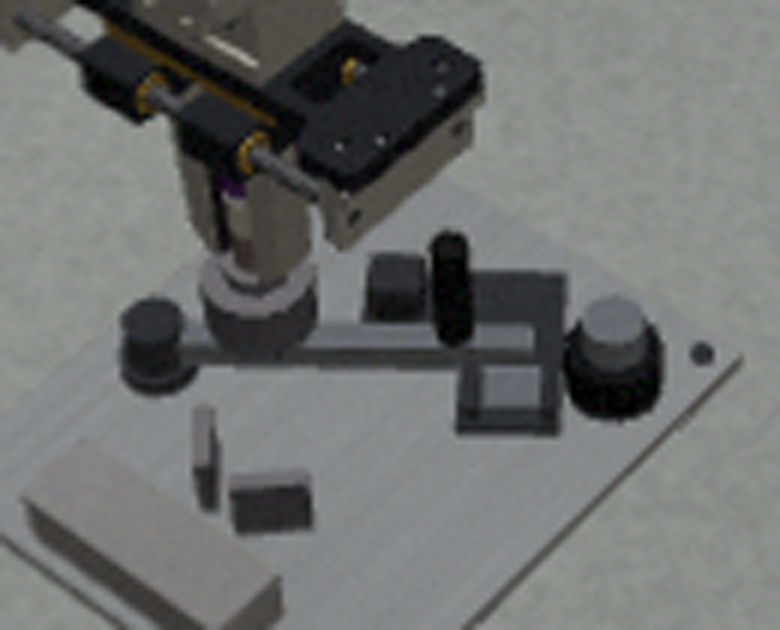

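View pics/qt.png

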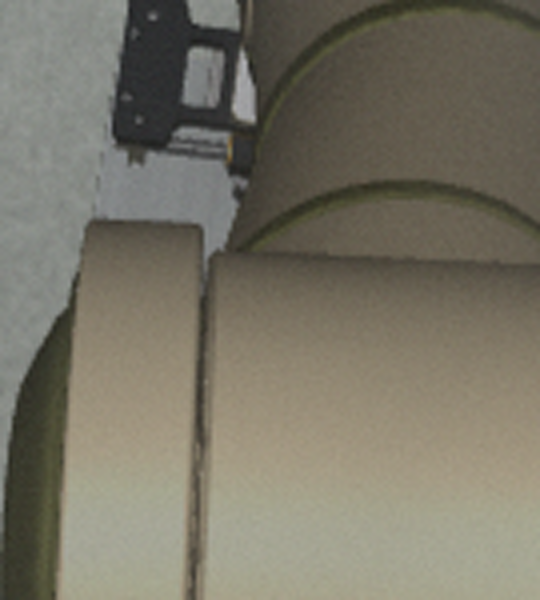

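```bash
cat > ov.py <<'E'
import sys
from h import *
x,y,z=map(float,sys.argv[1:4]);n=sys.argv[4]
b=[int(v) for v in sys.argv[5].split(",")]
s=grab_frame("scene")
im=cv2.resize(s["color"][b[1]:b[1]+b[3],b[0]:b[0]+b[2],::-1],None,fx=b[4],fy=b[4],interpolation=cv2.INTER_CUBIC)
a=np.linspace(0,2*np.pi,60)
for h in (0,.026):
    P=np.c_[x+.022*np.cos(a),y+.022*np.sin(a),np.full(60,z+h)]
    q=((proj(s,P)-b[:2]+.5)*b[4]-.5).astype(int);cv2.polylines(im,[q],True,(0,0,255) if h else (0,255,0),1)
cv2.imwrite(f"pics/{n}.png",im);print(get_state()["eef_pos"])
E
python3 ov.py 0.632 -0.059 0.1035 q1 250,225,60,50,12
```

```text
[ 0.63197004 -0.05909458  0.13967955]
```

View pics/q1.png

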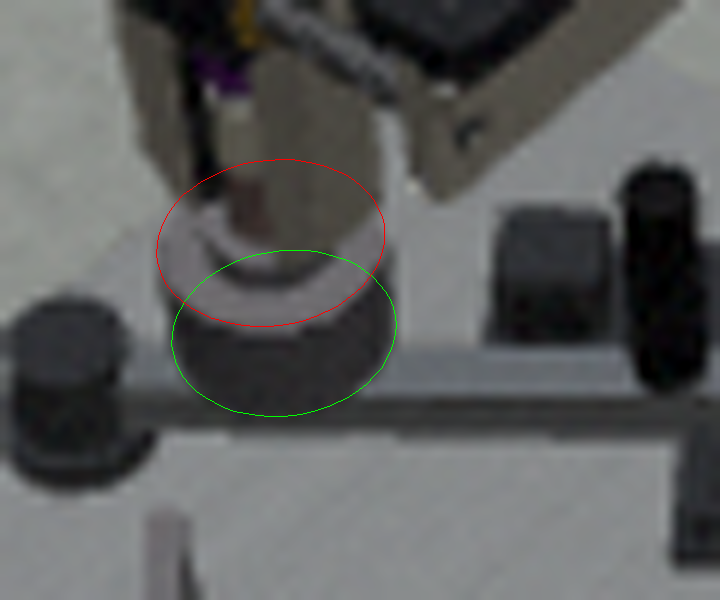

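The overlay of the puck at TCP matches the picture to about 1 mm, so the scene camera and robot frames agree here. Lowering to just above the plate.

Emit:
{"op": "servo_tool", "data": {"moves": [[0,-0.5,-4,0,0,0,1],[0,-0.5,-12,0,0,0,1],[0,-0.5,-22,0,0,0,1],[0,-0.5,-33,0,0,0,1],[0,-0.5,-44,0,0,0,1],[0,-0.5,-55,0,0,0,1],[0,-0.5,-65,0,0,0,1],[0,-0.5,-72,0,0,0,1],[0,-0.5,-76,0,0,0,1],[0,-0.5,-76,0,0,0,1]]}}

```text
time_s: 23.23
eef_pos: [0.6315, -0.0604, 0.0624]
tool_rot: [3.138, -0.144, -0.003]
ft_force: [-1.0, -0.2, -1.2]
opening: 0.198
```

```bash
python3 look.py r; python3 ov.py 0.632 -0.0595 0.0275 r1 250,245,60,50,12
```

```text
23.2333 [ 0.63152293 -0.06042702  0.06243031] [ 3.13828886e+00 -1.43570303e-01 -2.57354364e-03] [-1.01371327 -0.16189002 -1.2081696 ] 0.1984986943038703
tcp in top crop [[295. 205.]
 [328. 196.]
 [265. 188.]
 [325. 222.]
 [262. 214.]] 
scene crop [[325. 343.]
 [288. 336.]
 [341. 370.]
 [309. 317.]
 [362. 351.]]
[ 0.63237688 -0.06048333  0.06401775]
```

View pics/r1.png

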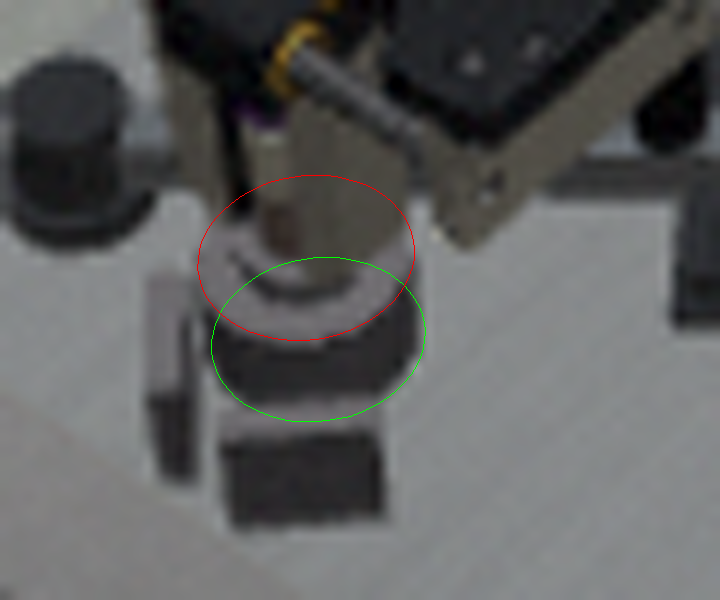

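The puck is inside the mouth, clear of both walls. Setting it down slowly.

Emit:
{"op": "servo_tool", "data": {"moves": [[0,0,-3,0,0,0,1],[0,0,-6,0,0,0,1],[0,0,-9,0,0,0,1],[0,0,-11,0,0,0,1],[0,0,-12,0,0,0,1],[0,0,-13,0,0,0,1],[0,0,-14,0,0,0,1],[0,0,-14.5,0,0,0,1],[0,0,-15,0,0,0,1],[0,0,-15,0,0,0,1]]}}

```text
time_s: 24.22
eef_pos: [0.6322, -0.0605, 0.0488]
tool_rot: [3.138, -0.144, 0.0]
ft_force: [-0.2, 0.1, 0.1]
opening: 0.198
```

```bash
python3 look.py s; python3 ov.py 0.632 -0.0600 0.012 s1 250,245,60,50,12
```

```text
24.2167 [ 0.63215802 -0.06054403  0.04879311] [ 3.13823538e+00 -1.43700488e-01  4.16699006e-04] [-0.18651842  0.1393221   0.11119122] 0.19844756453966195
tcp in top crop [[293. 210.]
 [326. 202.]
 [264. 194.]
 [323. 227.]
 [261. 219.]] 
scene crop [[326. 362.]
 [290. 355.]
 [342. 389.]
 [311. 336.]
 [363. 370.]]
[ 0.6320844  -0.06051088  0.04877142]
```

View pics/s1.png

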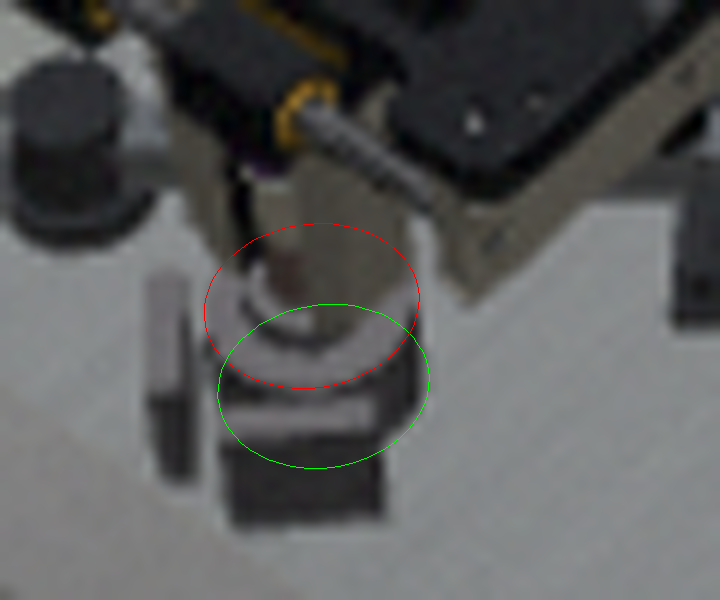

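Emit:
{"op": "servo_tool", "data": {"moves": [[0,0,-0.5,0,0,0,1],[0,0,-0.8,0,0,0,1],[0,0,-0.8,0,0,0,1],[0,0,-0.8,0,0,0,1],[0,0,-0.8,0,0,0,0.55],[0,0,-0.8,0,0,0,0.5],[0,0,-0.8,0,0,0,0.4],[0,0,-0.8,0,0,0,0.3],[0,0,-0.8,0,0,0,0.2],[0,0,-0.8,0,0,0,0.2]]}}

```text
time_s: 25.2
eef_pos: [0.632, -0.0604, 0.0477]
tool_rot: [-3.138, 0.144, 0.0]
ft_force: [0.3, 0.3, 0.5]
opening: 0.392
```

```bash
python3 look.py t; python3 ov.py 0.632 -0.0600 0.012 t1 250,245,60,50,12
```

```text
25.2 [ 0.63196807 -0.06044117  0.04769224] [-3.13830046e+00  1.43524281e-01  3.76279810e-04] [0.26516848 0.30889216 0.50549047] 0.3920029489939325
tcp in top crop [[293. 211.]
 [326. 203.]
 [264. 194.]
 [323. 228.]
 [260. 220.]] 
scene crop [[327. 364.]
 [291. 356.]
 [343. 390.]
 [312. 338.]
 [364. 371.]]
[ 0.63197492 -0.06045992  0.04771162]
```

View pics/t1.png

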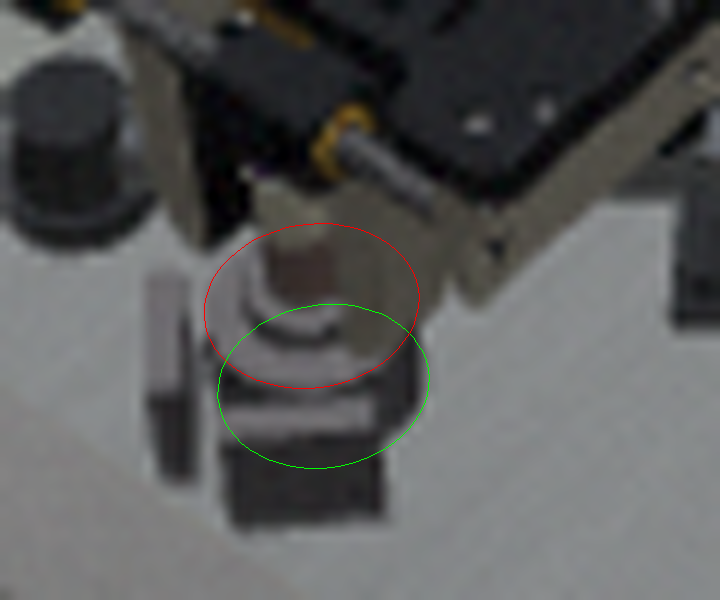

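The carrier is released and still standing. Raising straight up.

Emit:
{"op": "servo_tool", "data": {"moves": [[0,0,2,0,0,0,0.1],[0,0,6,0,0,0,0],[0,0,14,0,0,0,0],[0,0,28,0,0,0,0],[0,0,45,0,0,0,0],[0,0,62,0,0,0,0],[0,0,80,0,0,0,0],[0,0,98,0,0,0,0],[0,0,115,0,0,0,0],[0,0,125,0,0,0,0]]}}

```text
time_s: 26.18
eef_pos: [0.6327, -0.0606, 0.1756]
tool_rot: [-3.138, 0.144, -0.004]
ft_force: [-0.5, -0.4, -1.1]
opening: 0.499
```

Emit:
{"op": "servo_tool", "data": {"moves": [[-12,10,0,0,0,0,0.5],[-25,21,0,0,0,0,1],[-40,33,0,0,0,0,1],[-55,46,0,0,0,0,1],[-70,59,0,0,0,0,1],[-85,71,0,0,0,0,1],[-98,82,0,0,0,0,1],[-107,90,0,0,0,0,1],[-111,94,-10,0,0,0,1],[-111,94,-20,0,0,0,1]]}}

```text
time_s: 27.02
eef_pos: [0.5206, 0.0346, 0.1532]
tool_rot: [-3.138, 0.141, -0.002]
ft_force: [0.2, -0.2, 0.2]
opening: 0.005
```

```bash
python3 look.py u; python3 ov.py 0.632 -0.0600 0.012 u1 230,215,110,85,7
```

```text
27.0167 [0.52064352 0.03463671 0.15323688] [-3.13779766e+00  1.41088239e-01 -1.81696790e-03] [ 0.21157851 -0.18049266  0.21411612] 0.004718568827203817
tcp in top crop [[112. 362.]
 [149. 352.]
 [ 80. 342.]
 [145. 381.]
 [ 76. 372.]] 
scene crop [[613. 149.]
 [574. 142.]
 [633. 174.]
 [594. 124.]
 [653. 156.]]
[0.52104103 0.03310417 0.1521864 ]
```

View pics/u1.png

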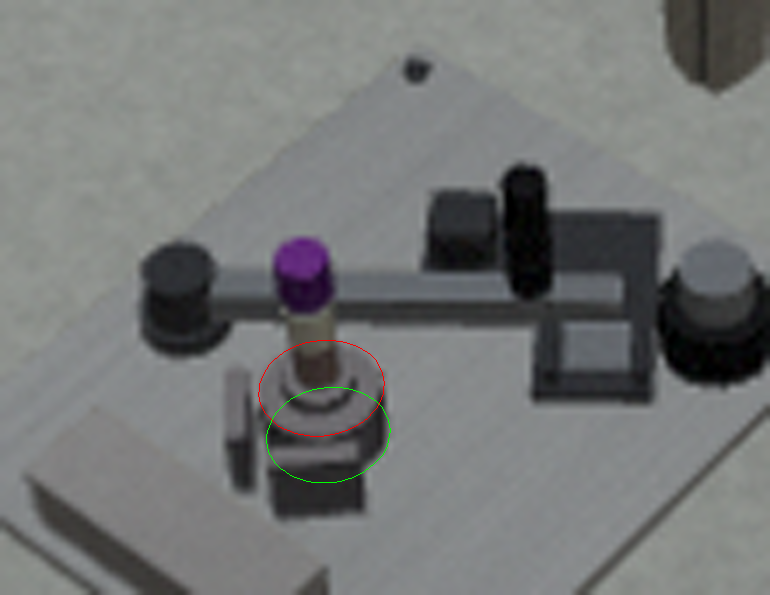

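View pics/ut.png

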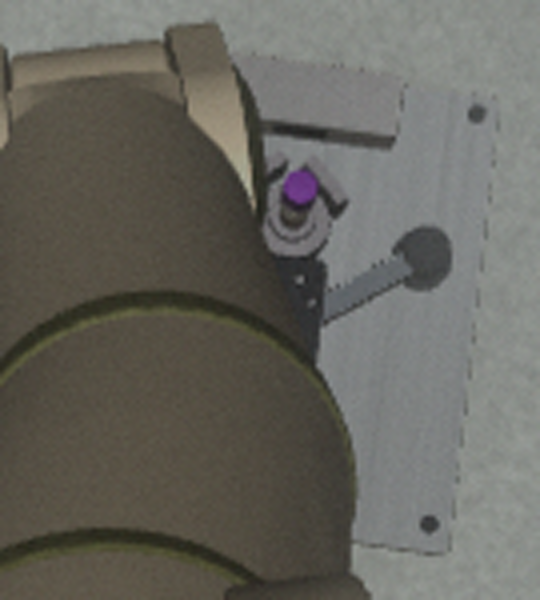

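The carrier stands upright in the vee and the arm is still latched. Descending over the trigger.

Emit:
{"op": "servo_tool", "data": {"moves": [[0,0,-8,0,0,0,1],[0,0,-20,0,0,0,1],[0,0,-35,0,0,0,1],[0,0,-50,0,0,0,1],[0,0,-65,0,0,0,1],[0,0,-77,0,0,0,1],[0,0,-86,0,0,0,1],[0,0,-91,0,0,0,1],[0,0,-91,0,0,0,1],[0,0,-91,0,0,0,1]]}}

```text
time_s: 28.0
eef_pos: [0.5212, 0.0333, 0.0618]
tool_rot: [3.138, -0.144, -0.0]
ft_force: [-0.5, -0.4, -0.4]
opening: 0.006
```

```bash
python3 look.py v 290,145,135,150,4 230,215,130,85,6
```

```text
28.0 [0.52120954 0.03334031 0.06182841] [ 3.13817342e+00 -1.44143359e-01 -2.01989042e-04] [-0.47379055 -0.3869425  -0.36219937] 0.006030422483211143
tcp in top crop [[116. 394.]
 [150. 385.]
 [ 86. 376.]
 [146. 412.]
 [ 83. 403.]] 
scene crop [[614. 217.]
 [570. 208.]
 [636. 247.]
 [592. 187.]
 [659. 226.]]
```

View pics/vs.png

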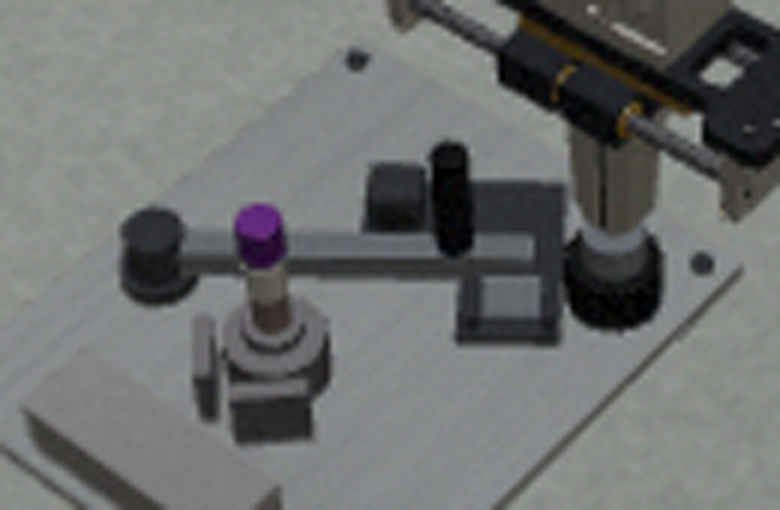

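The fingertips are over the button's centre. Pressing in 1 mm steps.

Emit:
{"op": "servo_tool", "data": {"moves": [[0,0,-1,0,0,0,1],[0,0,-2,0,0,0,1],[0,0,-3,0,0,0,1],[0,0,-4,0,0,0,1],[0,0,-5,0,0,0,1],[0,0,-6,0,0,0,1],[0,0,-7,0,0,0,1],[0,0,-8,0,0,0,1],[0,0,-9,0,0,0,1],[0,0,-10,0,0,0,1]]}}

```text
time_s: 28.93
eef_pos: [0.5211, 0.0336, 0.0519]
tool_rot: [-3.138, 0.143, -0.0]
ft_force: [-0.5, -0.1, 4.9]
opening: 0.005
```

Emit:
{"op": "servo_tool", "data": {"moves": [[0,0,-1,0,0,0,1],[0,0,-2,0,0,0,1],[0,0,-3,0,0,0,1],[0,0,-4,0,0,0,1],[0,0,-5,0,0,0,1],[0,0,-6,0,0,0,1],[0,0,-6,0,0,0,1],[0,0,-6,0,0,0,1],[0,0,-6,0,0,0,1],[0,0,-6,0,0,0,1]]}}

```text
time_s: 29.77
eef_pos: [0.5211, 0.0336, 0.0459]
tool_rot: [-3.138, 0.144, -0.0]
ft_force: [-0.4, -0.4, 4.5]
opening: 0.004
```

```bash
python3 look.py w 290,145,135,150,4 230,215,130,85,6
```

```text
29.7667 [0.52106565 0.03355474 0.04587926] [-3.13828952e+00  1.43540870e-01 -1.10106369e-04] [-0.44923068 -0.38810627  4.46440878] 0.0041175414968297195
tcp in top crop [[116. 399.]
 [150. 390.]
 [ 87. 382.]
 [146. 417.]
 [ 83. 409.]] 
scene crop [[615. 243.]
 [571. 234.]
 [637. 273.]
 [594. 213.]
 [659. 251.]]
```

View pics/ws.png

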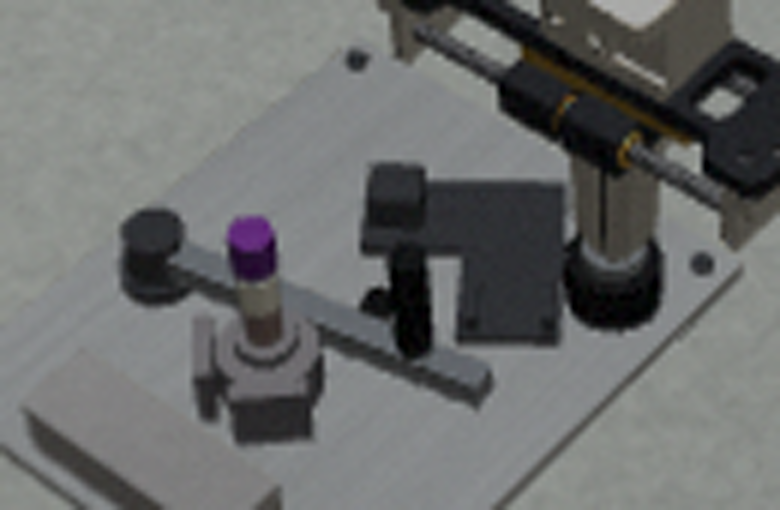

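The arm has swung and pushes the puck into the vee. Retreating slowly off the button, then clear.

Emit:
{"op": "servo_tool", "data": {"moves": [[0,0,2,0,0,0,1],[0,0,4,0,0,0,1],[0,0,7,0,0,0,1],[0,0,11,0,0,0,1],[0,0,18,0,0,0,1],[0,0,30,0,0,0,1],[0,0,50,0,0,0,1],[0,0,75,0,0,0,1],[0,0,100,0,0,0,1],[0,0,125,0,0,0,1]]}}

```text
time_s: 30.7
eef_pos: [0.5205, 0.0334, 0.1723]
tool_rot: [3.138, -0.144, -0.001]
ft_force: [0.5, 0.1, 0.0]
opening: 0.006
```

Emit:
{"op": "servo_tool", "data": {"moves": [[0,20,5,0,0,0,1],[0,45,10,0,0,0,1],[0,75,15,0,0,0,1],[0,105,20,0,0,0,1],[0,135,25,0,0,0,1],[0,165,30,0,0,0,1],[0,190,30,0,0,0,1],[0,210,30,0,0,0,1],[0,220,30,0,0,0,1],[0,220,30,0,0,0,1]]}}

```text
time_s: 31.53
eef_pos: [0.5205, 0.2558, 0.201]
tool_rot: [-3.138, 0.138, 0.0]
ft_force: [0.2, 0.8, -0.9]
opening: 0.004
```

```bash
python3 look.py x 290,145,135,150,4 230,215,130,85,6
python3 - <<'E'
from h import *
s=grab_frame("scene");cv2.imwrite("pics/xfull.png",s["color"][:,:,::-1])
E
python3 ov.py 0.6385 -0.0600 0.012 x1 240,235,80,60,9
```

```text
31.5333 [0.52048151 0.25582355 0.20098613] [-3.13772952e+00  1.38433520e-01  2.49434310e-04] [ 0.15656449  0.78205295 -0.87954839] 0.004200693196252147
tcp in top crop [[-348.  322.]
 [-310.  312.]
 [-382.  303.]
 [-315.  342.]
 [-387.  333.]] 
scene crop [[1149.  203.]
 [1094.  193.]
 [1182.  239.]
 [1117.  168.]
 [1204.  213.]]
[0.52115919 0.25156362 0.20086929]
```

View pics/x1.png

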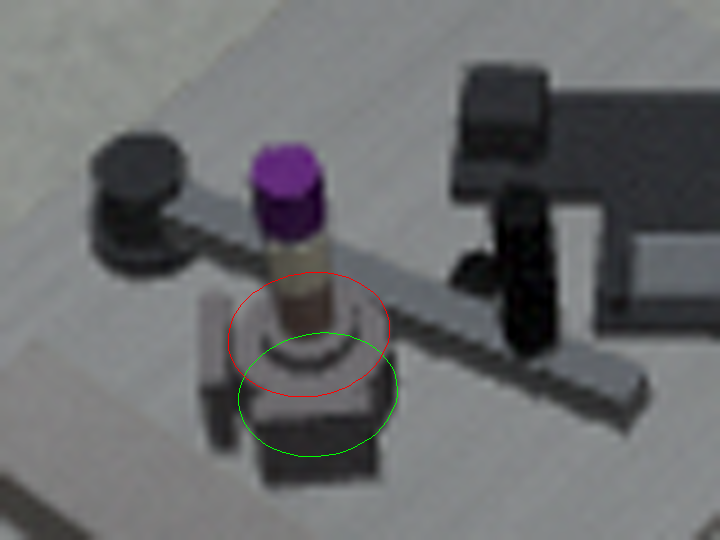

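View pics/xt.png

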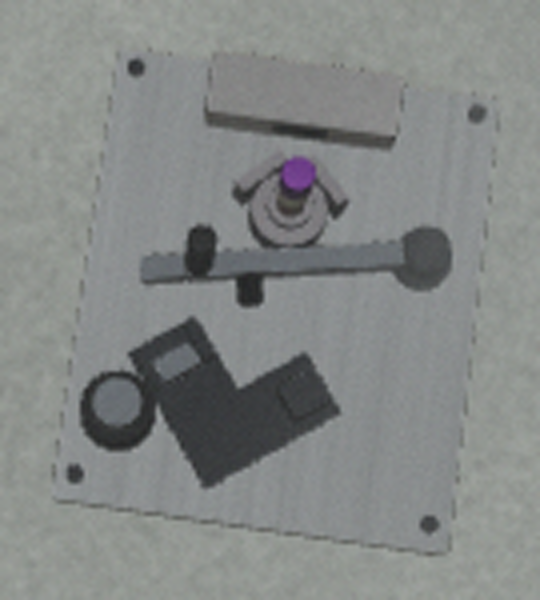

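View pics/xfull.png

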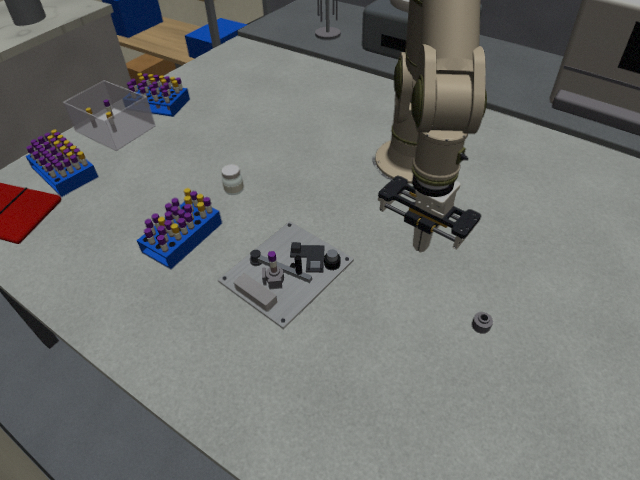

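The bar has turned 11.3° ≈ 0.198 rad from rest, against 0.2 expected when clamped. The puck touches both vee walls and the tube is upright. The bystanders are unmoved and the robot is clear, so I'm handing in.

```bash
python3 -c "
from bench import *
print(finish_job())"
```

```text
the job is handed in; nothing more can be done
None
```

The job is done in the order asked and handed in at about 32 s. The hand-in call reports no verdict.

- **Cocking:** I pushed the handle back with shut fingers in small steps. The highest push I read was 9.4 N, on the sear. The trigger button popped up at an arm angle (q) of about 0.69 rad, and the force fell to 5.5 N. The arm stayed latched when I backed off, and I saw no bumper or end-stop load. Forces were only read at the end of each move (about 0.8 s), so a brief peak between readings could have been missed.
- **Placing:** I gripped the tube near its cap and set the carrier down upright in the vee about 6 mm short of home. I let go and it stayed standing.
- **Trigger:** I pressed it about 9 mm at roughly 5 N. The arm swung and pushed the carrier home.
- **Last checks:** The bar sits at about 0.198 rad, where 0.2 is expected when clamped. The puck touches both vee walls with the tube upright. The rack, jar and empty carrier look unmoved, and the robot touches nothing.
- **Disagreements:** The two cameras differed by 2–5 mm. I used averages and confirmed them against the gripper in the scene view, to about 1–1.5 mm. The gripper opening while holding was 18.7 mm, which suggests the pads held the 19 mm cap rather than the 16 mm tube I aimed for. It did not slip.

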